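# Unhook the fan template and stand it in the groove block

## Task

Take the fan-shaped (scalloped) plywood template off its barbed hook, easing its hole over the barb, and stand it upright in the groove of the wooden block with its foot right down on the groove's floor, then let go. Leave the diamond-shaped template hanging on its hook, and do not knock over the jar of brushes.

Things in the scene. Friction and masses are not known exactly. Their poses are not given: they have to be found in the camera images.
- fan_grip (a point): Centre of the fan template's grip: a square wooden stub 22 x 22 x 40 mm on top of a 6 mm plywood plate with a scalloped five-lobed fan (100 mm wide). About 140 g, 195 mm tall in all. Axes: x the plate's normal (at the start pointing out along the hook), y across the plate, z up it. It hangs loose on either one of the stand's two hooks, plate square to the arm, 75 mm from the board.
- fan_hole (a point): Centre of the fan template's hanging hole, 43.5 mm below fan_grip, same axes: a rectangular hole 20 wide and 27 high through the 6 mm plate, in a neck 40 mm wide; 10 mm of rim lies between hole and grip. At the start the hole's upper edge rests on the hook's wire, which passes through it.
- fan_foot (a point): Middle of the fan template's flat lower edge, 175 mm below fan_grip, same axes. The straight foot is 50 mm wide, 6 mm thick and the lowest 36 mm of the plate; above that the fan sticks out sideways, up to 112 mm above this point.
- diamond_grip (a point): Centre of the square grip of the other template, which hangs on the other hook and stays there: same head, grip and foot, but a diamond (74 mm corner to corner) in place of the fan. Same axes.
- stand: Hook stand, fixed: base 190 x 280 x 18 mm (x -60 to 130) and upright board 18 mm thick, 280 wide, 210 high. Origin on the table under the middle of the board's front face; x out of that face along the hooks, roughly away from the robot; y along the board, z up. Two equal barbed hooks of 6 mm round steel wire, at y = +70 and -70 mm. Wire centre line, mm (x, z): (0,195) (95,195) (113,217) (103,225).
- tip_a (a point): Barb tip (wire centre) of the hook at y = +70 mm of the stand; same axes as the stand. The wire runs straight out of the board, bends up and out, then the barb turns back up and in, ending here 30 mm above the arm. The hole is too low to pass the barb with the plate upright.
- tip_b (a point): Barb tip of the hook at y = -70 mm, like tip_a. To take a template off: raise it about 10 mm so that the wire is mid-hole, tilt it about 35 degrees (its top leaning back to the board, its foot swinging out), then draw it outward and up, so that hole and wire stay centred, until the barb tip has passed through the hole.
- block: Groove block, fixed: wooden block 70 x 110 x 55 mm. Origin at the centre of its underside, z up. A straight groove runs along its y axis through the middle: 12 mm wide, widening to about 28 mm over the top 10 mm, closed at both ends (clear length 66 mm, end blocks to 47 mm high), floor 15 mm above the table.
- jar: White ceramic jar with brushes, 72 mm across, 185 mm tall with the brushes, loose; origin at the centre of its underside. A bystander.
Not all that is in view belongs to the job. Leave any turquoise look-alike of the part that bears fan_grip alone. Several things look just like the block: the one meant starts farthest to the robot's right.

How it is judged:
At the end, for the whole second after the job is handed in: The fan template stands in the block's groove, its foot within 6 mm of the groove floor, within 10 mm of the groove's line and 16 mm of its middle, within 0.3 rad of upright and 0.35 rad in line with the groove, at rest; the diamond template still hangs within 40 mm of where it was; the jar stands (z of fan_foot in the frame of block below 0.021 m and x of fan_foot in the frame of block between -0.01 and 0.01 m and y of fan_foot in the frame of block between -0.016 and 0.016 m and angle between each of fan_grip, jar's own z axis and vertical below 0.3 rad and angle between the x axis of fan_grip and the x axis of block, either way round below 0.35 rad and linear speed of fan below 0.03 m/s and distance of diamond_grip from where it was at the start of the episode below 0.04 m); the robot touches nothing.
It fails at once if the diamond template is displaced by more than 40 mm (distance of diamond_grip from where it was at the start of the episode above 0.04 m).
It fails at once if the jar of brushes is knocked over (angle between jar's own z axis and vertical above 0.5 rad).
It also fails if it takes over 56 s, if anything falls off the work surface, if the arm or the gripper's body presses on something with over 40 N, if the wrist force passes 120 N, or if a joint passes its speed limit or range.

## Robot

A 7-joint arm with a two-finger parallel gripper is mounted at the origin on the work surface. World frame = base frame: x ahead of the robot, y to its left, z up, the work surface at z = 0. Lengths are in m, angles in rad, forces in N, time in s.
With the tool pointing down it reaches from about 0.4 to 0.85 m from the base axis. Payload 10.4 kg.
Tool frame: the origin (TCP) lies between the finger pads; the fingertips stand 19 mm ahead of it and the grasp point (between the pads) is the TCP; x points along the fingers, y is the direction in which the jaws open and shut, and the axes are right-handed (so a half turn about x gives the same grasp; the last joint's range is limited). The gripper opens to 87 mm and grips with 3 to 60 N. Pads are 19 mm wide; open, the fingers measure 117 mm over their backs; the gripper's body (75 mm by 190 mm) begins 51 mm behind the grasp point.
Start: joints at [-1.262, 0.332, -0.065, 1.46, 0.022, 1.35, -0.088], TCP at [0.204, 0.591, 0.242] pointing down, gripper open.
Joint ranges: [-2.6, 2.6], [-0.5, 2.12], [-1.47, 1.34], [0.16, 2.42], [-1.27, 4.41], [0.06, 2.06], [-2.6, 2.6]. Speed limits (rad/s): [2.22, 2.22, 2.79, 2.79, 3.14, 3.14, 3.14].

## Interface

Orientations are given as a unit quaternion [x, y, z, w].
In Python, from bench import r gives the robot as it stands.
- The arm moves only by the tool drive_tool, never from a script. Its argument "motion" is a list of rows, each a list of 4 numbers: the shift along the tool's x, y, z in cm, then the turn about the tool's x in units of 5 degrees (1.0 is 5 degrees). In form: [[tx, ty, tz, twist], ...]. A call has 1 to 20 rows; each row is the pose to reach, as a shift and turn from the pose commanded when the call began, along the tool's axes at that moment; what a row does not reach only later rows make up. A row lasts 1/12 s, in which the tool goes at most 41.7 mm and 7.16 degrees, less where a joint would pass 70% of its speed; a pose out of reach is approached as far as the arm can. A call with a gripper value outside its range is refused whole. "grip" is the closure in counts, from 0 (fully open) to 255 (shut), set as the call begins (left out, the last holds). The fingers move at their own pace and stop on an object; "force" is the grip in N (left out, the last holds). Time passes only in rows, so rows that repeat a pose let the fingers close. It gives the time, the measured TCP pose, the force and the opening at its end, in the units of the state.
- r.read_state(): the state, without advancing time (a new reading comes with each control period).
- r.camera(name): name is "side" or "top" or "wrist"; returns the picture (384x512x3 uint8, red, green, blue); there is no depth.
- r.calibration(name): a dict with "fx", "fy", "cx", "cy" (pixels), "xyz" and "orientation" of the camera in the world. Camera axes: x right, y up, looking along -z (the intrinsics and any distortion apply to the point x, -y, -z); pixel columns grow to the right and rows downward; lengths in m; the calibration is good to about 2 mm. The wrist camera is an equidistant fisheye: a pixel r from the principal point sees the ray r / f radians off the axis. A picture is of the moment at which its call begins: read the wrist's pose just before it. calibration takes no time and is no camera call; for the wrist camera it gives the pose at the moment of the call.
- r.close_job(): hands the job in, once; it reports no verdict.
The state is a dict: "time": time; "joint_positions": joint angles; "joint_vel": joint speeds; "joint_torque": joint torques, N m; "ee_pos": TCP position; "eef_rot": TCP orientation; "ft_force": force on the tool from outside, world axes, zero at the start; "torque": the same for the moment, N m; "width": finger opening in m.
Only numpy, scipy, OpenCV 4.12 (cv2) and the standard library are available. Lean on these libraries where they do the work, as an engineer would, in place of code of your own. Each camera call takes 0.05 s, during which the arm holds its last target.

## Working session

There is one attempt and no reset: what is moved stays moved. The work goes in short steps, Python scripts to look and compute and a tool call to move; the robot and the scene stay as the last step left them, time stands still between calls to the robot, and variables do not carry over. Pictures are saved under pics/ and viewed, and the job is handed in when it is done.

Besides the shell and the picture viewer there is one more tool, called as a command line: name --pt "numbers of a row" for each row, then --argument value for the rest. drive_tool: Moves the arm, as the interface text tells. Its arguments: {"type":"object","properties":{"motion":{"type":"array","items":{"type":"array","items":{"type":"number"}}},"grip":{"type":"number"},"force":{"type":"number"}},"required":["motion"]}

```bash
ls; mkdir -p pics; python3 - <<'E'
from bench import r
import cv2
s=r.read_state(); print(s)
for n in ["side","top","wrist"]:
    print(n,r.calibration(n))
    cv2.imwrite(f"pics/{n}0.png",r.camera(n)[:,:,::-1])
E
```

```text
pics
{'time': 0.0, 'joint_positions': array([-1.26155953,  0.33285219, -0.06467852,  1.46093893,  0.02163779,
        1.34990718, -0.0884894 ]), 'joint_vel': array([-2.73303146e-04, -2.22624597e-05, -1.22279081e-03,  2.47216675e-03,
        2.01332696e-04, -7.31023926e-04,  9.50912103e-04]), 'joint_torque': array([ 1.25726005e-03, -6.23262835e+01,  2.54931499e-02, -3.89881039e+01,
       -6.11480023e-02,  3.99701810e-02,  1.31167017e-04]), 'ee_pos': array([0.20352338, 0.59055252, 0.24076731]), 'eef_rot': array([ 0.11628123,  0.69744081, -0.11727404,  0.69735342]), 'ft_force': array([-1.19063573, -0.29745942, -0.45586555]), 'torque': array([-0.03167969, -0.00143654, -0.03597386]), 'width': 0.08683657844061313}
side {'fx': 367.09511163435127, 'fy': 367.09511163435127, 'cx': 254.62874303614154, 'cy': 191.39594456218805, 'xyz': array([ 0.37513504, -0.7038385 ,  0.912858  ]), 'orientation': array([ 0.35486679, -0.05522978, -0.14592833,  0.92180484])}
top {'fx': 399.8153803956161, 'fy': 399.8153803956161, 'cx': 253.94954443021038, 'cy': 189.67460541888943, 'xyz': array([ 0.43236519, -0.08472143,  1.09993401]), 'orientation': array([ 0.05417922, -0.03931785, -0.70258573,  0.70844337])}
wrist {'fx': 297.3186396354542, 'fy': 297.3186396354542, 'cx': 251.63146975084354, 'cy': 191.65715840475477, 'xyz': array([0.13425067, 0.61612322, 0.38364064]), 'orientation': array([-0.11026487, -0.0780821 ,  0.57537158,  0.80665506])}
```

View pics/side0.png

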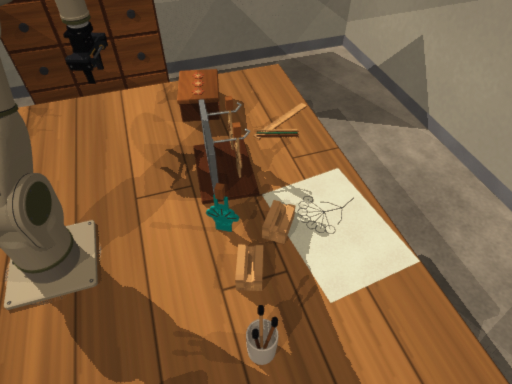

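View pics/top0.png

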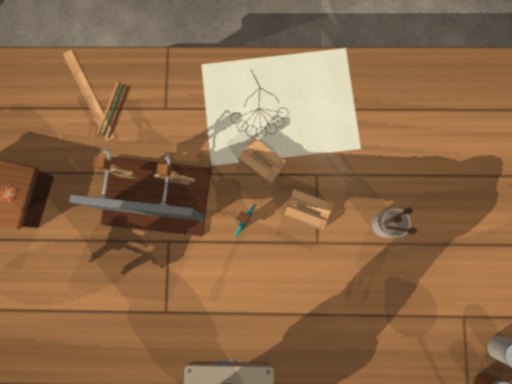

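View pics/wrist0.png

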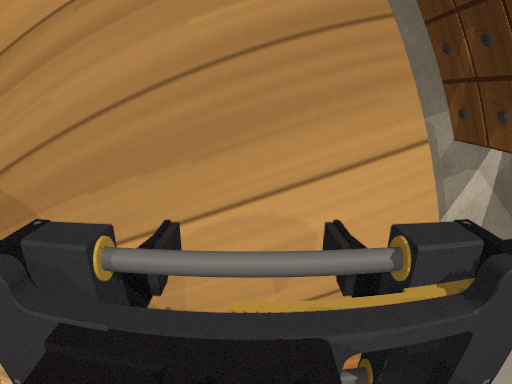

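```bash
python3 - <<'E'
import cv2
a=cv2.imread("pics/side0.png"); b=cv2.imread("pics/top0.png")
cv2.imwrite("pics/s1.png",cv2.resize(a[60:300,160:320],None,fx=4,fy=4,interpolation=2)[:, :][0:600])
cv2.imwrite("pics/s1b.png",cv2.resize(a[170:300,180:330],None,fx=4.5,fy=4.5,interpolation=2))
cv2.imwrite("pics/t1.png",cv2.resize(b[130:250,60:220],None,fx=5,fy=5,interpolation=2))
cv2.imwrite("pics/t2.png",cv2.resize(b[120:250,220:420],None,fx=4,fy=4,interpolation=2))
E
```

```text
(no output)
```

View pics/s1.png

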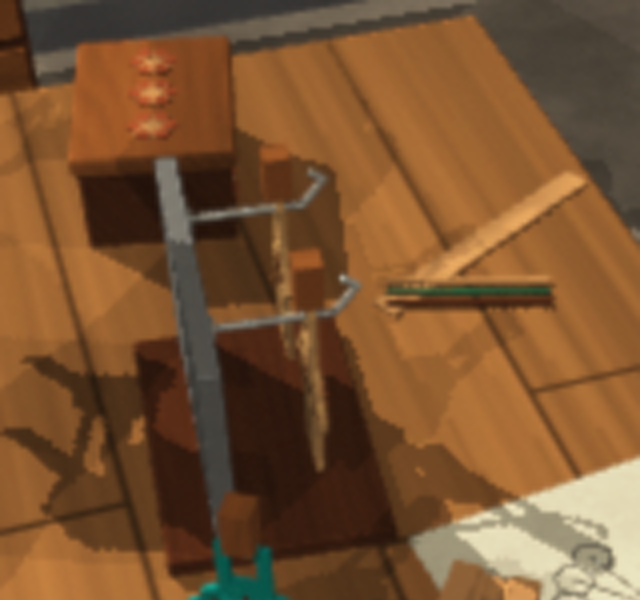

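View pics/s1b.png

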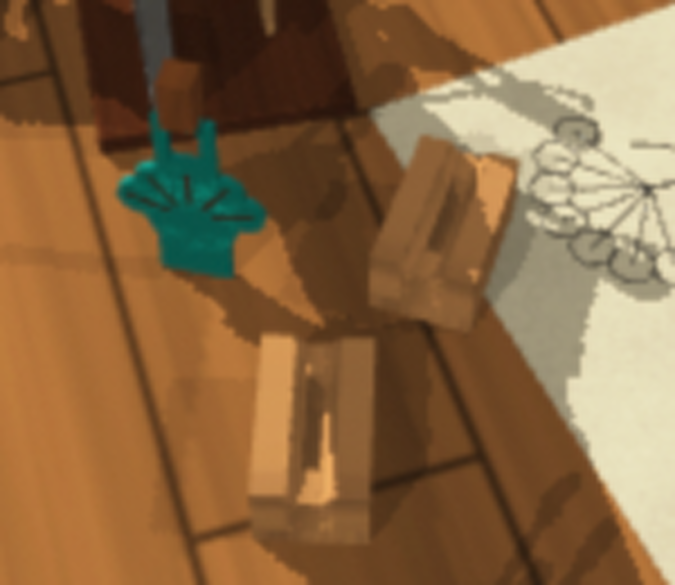

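View pics/t1.png

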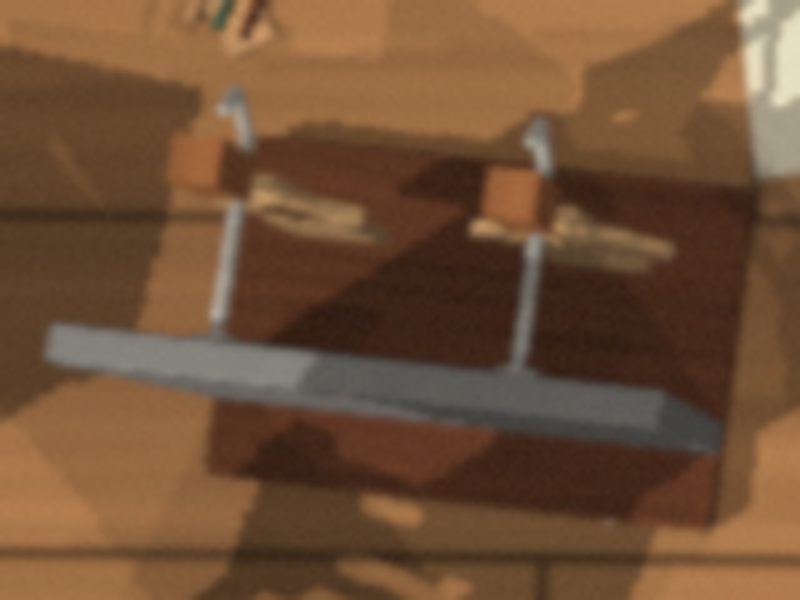

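View pics/t2.png

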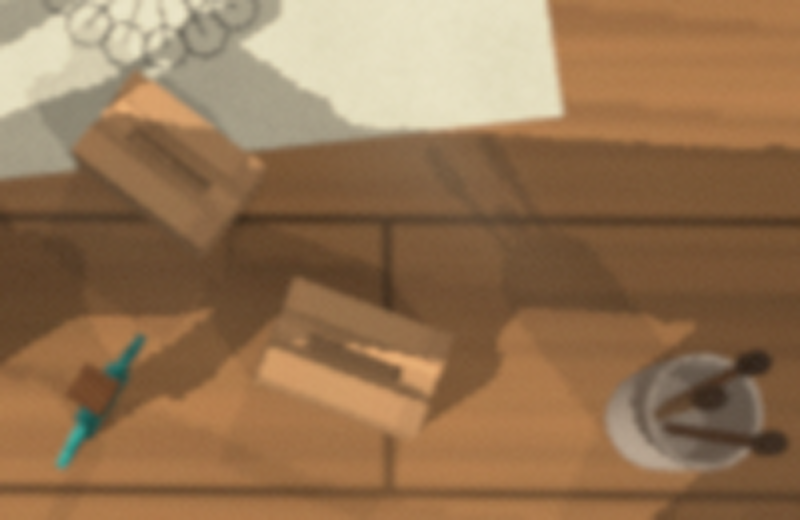

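```bash
cat > h.py <<'E'
import numpy as np
from scipy.spatial.transform import Rotation as R
from bench import r
def ray(n,px,c=None):
    c=c or r.calibration(n)
    x=(px[0]-c['cx'])/c['fx']; y=(px[1]-c['cy'])/c['fy']
    if n=='wrist':
        t=np.hypot(x,y); d=np.array([x/t*np.sin(t),-y/t*np.sin(t),-np.cos(t)]) if t>0 else np.array([0,0,-1.])
    else: d=np.array([x,-y,-1.])
    d=R.from_quat(c['orientation']).apply(d/np.linalg.norm(d)); return np.array(c['xyz']),d
def onz(n,px,z,c=None):
    o,d=ray(n,px,c); return o+d*(z-o[2])/d[2]
def tri(rays):
    A=np.zeros((3,3));b=np.zeros(3)
    for o,d in rays:
        P=np.eye(3)-np.outer(d,d);A+=P;b+=P@o
    p=np.linalg.solve(A,b)
    return p,[round(1000*np.linalg.norm((np.eye(3)-np.outer(d,d))@(p-o)),1) for o,d in rays]
def proj(n,p,c=None):
    c=c or r.calibration(n)
    q=R.from_quat(c['orientation']).inv().apply(np.array(p)-c['xyz']); q=q*[1,-1,-1]
    if n=='wrist':
        t=np.arctan2(np.hypot(q[0],q[1]),q[2]); s=t/np.hypot(q[0],q[1])
        return np.array([c['cx']+c['fx']*s*q[0],c['cy']+c['fy']*s*q[1]])
    return np.array([c['cx']+c['fx']*q[0]/q[2],c['cy']+c['fy']*q[1]/q[2]])
E
python3 - <<'E'
from h import *
np.set_printoptions(precision=4,suppress=True)
T=lambda x,y:(60+x/5,130+y/5); S=lambda x,y:(160+x/4,60+y/4)
for nm,t,s in [("tipB",T(537,122),S(343,280)),("tipA",T(232,95),S(312,173)),
  ("gripBtopcentre",T(512,184),S(305,258)),("gripAtop",T(195,155),S(273,152))]:
    print(nm,tri([ray('top',t),ray('side',s)]))
# board top front edge z=.21 : top view ends, wires roots
for p in [T(45,325),T(720,425),T(55,322),T(662,390)]: print("board",onz('top',p,.21))
for p in [T(520,368),T(216,333)]: print("root z.195",onz('top',p,.195))
for p in [T(755,188),T(708,527),T(208,470)]: print("base z.018",onz('top',p,.018))
# blocks
U=lambda x,y:(220+x/4,120+y/4)
print("block R top corners",[onz('top',U(*p),.055) for p in [(297,278),(454,332),(413,438),(255,378)]])
print("jar",onz('top',U(710,400),.1))
E
```

```text
tipB (array([0.6216, 0.1296, 0.2258]), [np.float64(5.4), np.float64(5.4)])
tipA (array([0.6356, 0.2679, 0.2258]), [np.float64(3.2), np.float64(3.2)])
gripBtopcentre (array([0.5916, 0.1335, 0.2495]), [np.float64(2.7), np.float64(2.7)])
gripAtop (array([0.6047, 0.2738, 0.2478]), [np.float64(2.0), np.float64(2.0)])
board [0.5357 0.3532 0.21  ]
board [0.4929 0.0456 0.21  ]
board [0.5371 0.3487 0.21  ]
board [0.5084 0.0721 0.21  ]
root z.195 [0.5192 0.1401 0.195 ]
root z.195 [0.5343 0.281  0.195 ]
base z.018 [0.6369 0.0578 0.018 ]
base z.018 [0.4509 0.0788 0.018 ]
base z.018 [0.4792 0.3525 0.018 ]
block R top corners [array([ 0.5726, -0.1681,  0.055 ]), array([ 0.5377, -0.2704,  0.055 ]), array([ 0.4684, -0.2428,  0.055 ]), array([ 0.5065, -0.1405,  0.055 ])]
jar [ 0.492  -0.4198  0.1   ]
```

```bash
python3 - <<'E'
from h import *
np.set_printoptions(precision=4,suppress=True)
T=lambda x,y:(60+x/5,130+y/5)
ex=np.array([.9947,-.1028]);ey=np.array([.1028,.9947]);o=np.array([.5262,.2095])
for nm,p in [("B left",(470,228)),("B right",(675,248)),("A right",(385,238)),("A left",(252,185))]:
    O,d=ray('top',T(*p))
    # intersect with plate plane x=75
    n=np.array([*ex,0]); P0=np.array([*(o+.075*ex),0])
    q=O+d*((P0-O)@n)/(d@n); print(nm,(q[:2]-o)@ey,q[2])
E
```

```text
B left -0.00972355904966192 0.10003233808806256
B right -0.11692102277594527 0.10874359896416219
A right 0.05861665798088628 0.023115475453907797
A left 0.07797046074377013 0.16674321947834014
```

```bash
python3 - <<'E'
import cv2
a=cv2.imread("pics/top0.png"); 
cv2.imwrite("pics/t3.png",cv2.resize(a[220:290,70:200],None,fx=6,fy=6,interpolation=2))
E
```

```text
(no output)
```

View pics/t3.png

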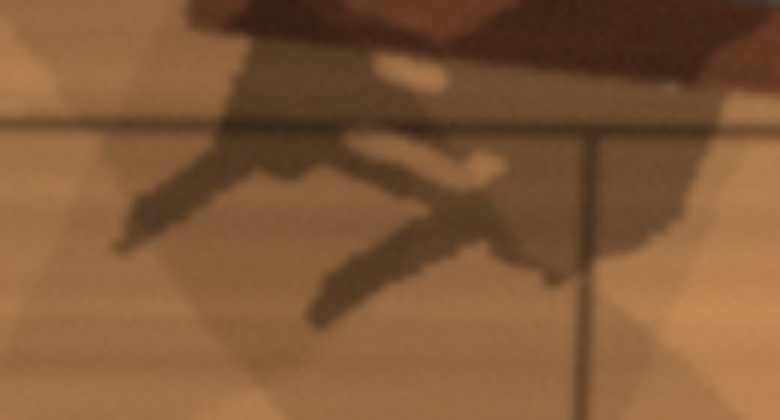

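```bash
cat >> h.py <<'E'
def st():
    s=r.read_state(); M=R.from_quat(s['eef_rot']).as_matrix(); return s,np.array(s['ee_pos']),M
def go(target,yaw=None):
    """cm shift in tool axes; twist units so tool y aligns to heading yaw of tool-y (mod pi)"""
    s,p,M=st(); d=M.T@(np.array(target)-p)*100
    tw=None
    if yaw is not None:
        y=np.array([np.cos(yaw),np.sin(yaw),0]); a=np.arctan2(M[:,2]@y,M[:,1]@y)
        a=(a+np.pi/2)%np.pi-np.pi/2; tw=np.degrees(a)/5
    return d.round(2),tw
E
python3 - <<'E'
from h import *
np.set_printoptions(precision=4,suppress=True)
s,p,M=st(); print(M)
yaw=np.arctan2(.9947,.1028)
print(go([.594,.1325,.39],yaw), go([.594,.1325,.30],yaw))
print(np.degrees(np.arctan2(.947,.323)))
E
```

```text
[[-0.0003  0.3257  0.9455]
 [-0.001   0.9455 -0.3257]
 [-1.     -0.0011  0.    ]]
(array([-14.87, -30.61,  51.84]), np.float64(-2.6219902853250425)) (array([ -5.87, -30.6 ,  51.84]), np.float64(-2.6219902853250425))
71.16666722137975
```

drive_tool --pt "-4 0 0 0" --pt "-8 0 0 0" --pt "-12 -1 2 0" --pt "-15 -3 6 -0.2" --pt "-15 -5 9.5 -0.4" --pt "-15 -7 13 -0.6" --pt "-15 -9 16.5 -0.8" --pt "-15 -11.5 20 -1" --pt "-15 -14 23.5 -1.2" --pt "-15 -16 27 -1.4" --pt "-15 -18 30.5 -1.6" --pt "-15 -20 34 -1.8" --pt "-15 -22 37.5 -2" --pt "-15 -24 41 -2.2" --pt "-15 -26.5 44.5 -2.4" --pt "-15 -28.5 48 -2.6" --pt "-15 -30.6 51.8 -2.62" --pt "-15 -30.6 51.8 -2.62" --pt "-15 -30.6 51.8 -2.62" --pt "-15 -30.6 51.8 -2.62" --grip 0 --force 5

```text
time: 1.82
ee_pos: [0.5937, 0.1328, 0.391]
eef_rot: [0.037, 0.706, -0.037, 0.706]
ft_force: [0.2, 1.1, -0.4]
width: 0.0868
```

```bash
python3 - <<'E'
from h import *
import cv2
s,p,M=st(); print(s['time'],p,M,s['ft_force'])
print(r.calibration('wrist'))
for n in ['wrist','side']: cv2.imwrite(f"pics/{n}1.png",r.camera(n)[:,:,::-1])
E
```

```text
1.8167 [0.59367602 0.13277831 0.39102127] [[-9.13021729e-04  1.03885088e-01  9.94588887e-01]
 [-5.54292436e-05  9.94589295e-01 -1.03885181e-01]
 [-9.99999582e-01 -1.49978738e-04 -9.02323366e-04]] [ 0.24757659  1.13110321 -0.39565939]
{'fx': 297.3186396354542, 'fy': 297.3186396354542, 'cx': 251.63146975084354, 'cy': 191.65715840475477, 'xyz': array([0.52091386, 0.14182572, 0.53388322]), 'orientation': array([-0.09994593, -0.09026389,  0.66324619,  0.73618458])}
```

View pics/wrist1.png

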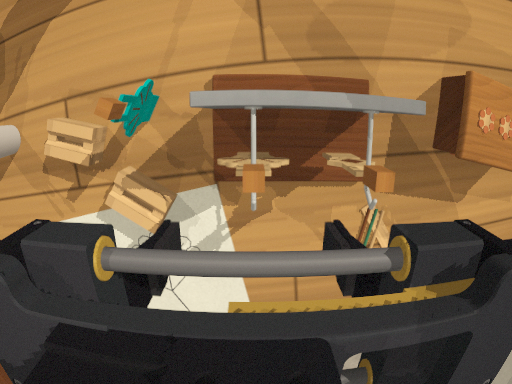

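View pics/side1.png

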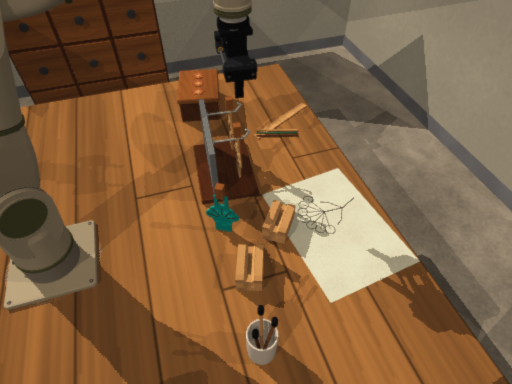

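```bash
python3 - <<'E'
import cv2
a=cv2.imread("pics/wrist1.png"); 
cv2.imwrite("pics/w1.png",cv2.resize(a[80:225,180:400],None,fx=3.6,fy=3.6,interpolation=2))
cv2.imwrite("pics/w2.png",cv2.resize(a[80:240,20:190],None,fx=3.6,fy=3.6,interpolation=2))
E
```

```text
(no output)
```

View pics/w1.png

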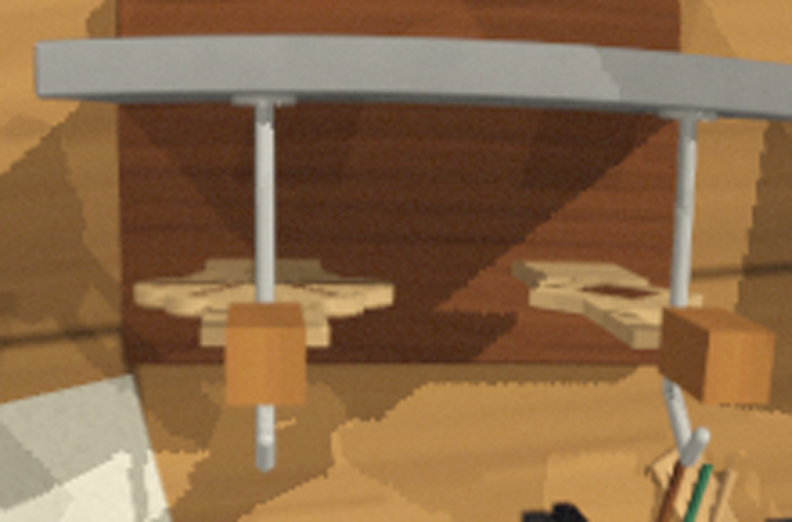

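View pics/w2.png

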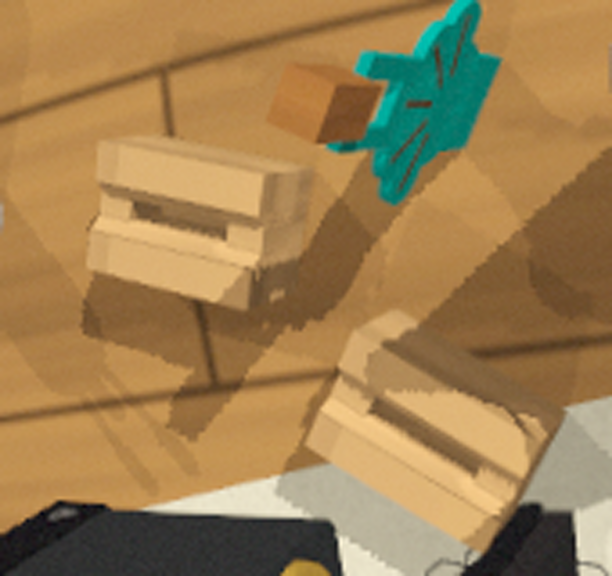

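```bash
python3 - <<'E'
from h import *
np.set_printoptions(precision=4,suppress=True)
q=onz('wrist',(253.6,181.1),.248);print(q)
yaw=np.arctan2(.9947,.1028)
print(go([.594,.1325,.255],yaw))
W=lambda x,y:(20+x/3.6,80+y/3.6)
cs=[onz('wrist',W(*p),.055) for p in [(97,140),(98,180),(265,172),(262,212),(95,222),(252,265),(88,268),(250,308)]]
print(np.array(cs))
# groove slot on floor rim top (12mm wide opening z=.045)
print(np.array([onz('wrist',W(*p),.045) for p in [(132,203),(230,222)]]))
E
```

```text
[0.5886 0.1384 0.248 ]
(array([13.64, -0.19,  0.12]), np.float64(0.021233746336579176))
[[ 0.4711 -0.2407  0.055 ]
 [ 0.4922 -0.244   0.055 ]
 [ 0.5079 -0.1353  0.055 ]
 [ 0.5272 -0.1407  0.055 ]
 [ 0.5138 -0.2509  0.055 ]
 [ 0.5524 -0.1519  0.055 ]
 [ 0.5373 -0.262   0.055 ]
 [ 0.5737 -0.1579  0.055 ]]
[[ 0.5083 -0.2301  0.045 ]
 [ 0.5292 -0.1672  0.045 ]]
```

```bash
python3 - <<'E'
from h import *
import cv2
np.set_printoptions(precision=4,suppress=True)
s,p,M=st(); c=r.calibration('wrist')
print("cam in tool",M.T@(c['xyz']-p), (M.T@R.from_quat(c['orientation']).as_matrix()))
print(proj('wrist',[.594,.1325,.248]))
print("base plate", onz('top',(184,367),.012),onz('top',(273,367),.012))
cv2.imwrite("pics/top1.png",r.camera('top')[:,:,::-1])
E
```

```text
cam in tool [-0.1428  0.0014 -0.0734] [[-0.0005  0.2678 -0.9635]
 [ 1.      0.0002 -0.0005]
 [ 0.     -0.9635 -0.2678]]
[248.2095 186.9031]
base plate [0.1105 0.1164 0.012 ] [ 0.1141 -0.1149  0.012 ]
```

View pics/top1.png

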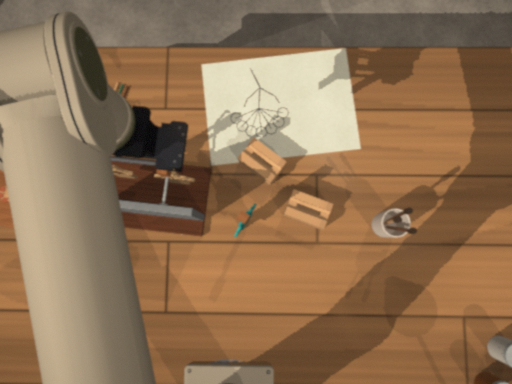

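```bash
python3 - <<'E'
from h import *
np.set_printoptions(precision=4,suppress=True)
T=lambda x,y:(60+x/5,130+y/5); S=lambda x,y:(160+x/4,60+y/4)
print(onz('top',T(512,184),.248), onz('side',S(305,256),.248))
print("roots", onz('top',T(520,368),.195), onz('side',S(218,326),.195))
print("wrist root",onz('wrist',(180+265/3.6,80+102/3.6),.195), 'tip',onz('wrist',(180+265/3.6,80+437/3.6),.225))
print("tip top", onz('top',T(537,122),.225),onz('side',S(343,280),.225))
E
```

```text
[0.5946 0.1336 0.248 ] [0.59   0.1374 0.248 ]
roots [0.5192 0.1401 0.195 ] [0.5215 0.1431 0.195 ]
wrist root [0.5172 0.1461 0.195 ] tip [0.6168 0.1359 0.225 ]
tip top [0.6273 0.1293 0.225 ] [0.6163 0.13   0.225 ]
```

drive_tool --pt "3 0.1 -0.1 0" --pt "6 0.2 -0.2 0" --pt "8 0.3 -0.3 0" --pt "9 0.3 -0.3 0" --pt "9 0.3 -0.3 0" --pt "9 0.3 -0.3 0" --pt "9 0.3 -0.3 0"

```text
time: 2.55
ee_pos: [0.5915, 0.1366, 0.3034]
eef_rot: [0.037, 0.705, -0.036, 0.707]
ft_force: [-0.1, 0.1, 0.7]
width: 0.087
```

```bash
python3 - <<'E'
from h import *
import cv2
np.set_printoptions(precision=4,suppress=True)
s,p,M=st(); print(s['time'],p,s['ft_force'])
a=r.camera('wrist')[:,:,::-1]; cv2.imwrite("pics/w3f.png",a)
cv2.imwrite("pics/w3.png",cv2.resize(a[80:300,130:380],None,fx=2.7,fy=2.7,interpolation=2))
E
```

```text
2.55 [0.5915 0.1366 0.3034] [-0.0848  0.0574  0.6796]
```

View pics/w3.png

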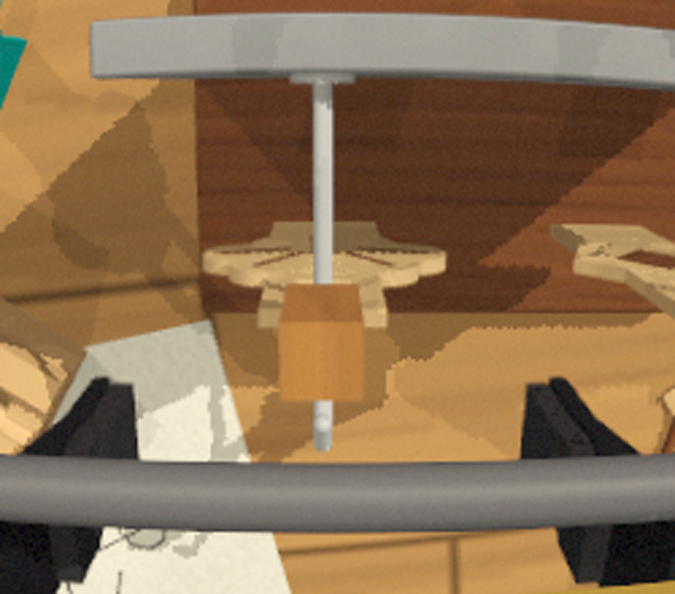

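```bash
python3 - <<'E'
from h import *
np.set_printoptions(precision=4,suppress=True)
q=onz('wrist',(130+321/2.7,80+360.5/2.7),.248);print(q)
s,p,M=st();print(M.T@(q-p))
E
```

```text
[0.5894 0.1363 0.248 ]
[ 0.0554 -0.0004 -0.0023]
```

drive_tool --pt "2 -0.1 -0.1 0" --pt "4 -0.1 -0.1 0" --pt "4.7 -0.1 -0.1 0" --pt "4.7 -0.1 -0.1 0" --pt "4.7 -0.1 -0.1 0" --grip 130 --force 5

```text
time: 3.02
ee_pos: [0.5902, 0.1354, 0.2556]
eef_rot: [0.037, 0.706, -0.036, 0.706]
ft_force: [0.8, 0.5, -0.0]
width: 0.0617
```

drive_tool --pt "0 0 0 0" --pt "0 0 0 0" --pt "0 0 0 0" --pt "0 0 0 0" --pt "0 0 0 0" --pt "0 0 0 0" --pt "0 0 0 0" --grip 255 --force 5

```text
time: 3.6
ee_pos: [0.5899, 0.135, 0.2547]
eef_rot: [0.036, 0.706, -0.037, 0.706]
ft_force: [0.1, -0.3, 0.1]
width: 0.0219
```

```bash
python3 - <<'E'
from h import *
import cv2
np.set_printoptions(precision=4,suppress=True)
s,p,M=st(); print(s['time'],p,s['ft_force'],s['torque'],s['width'])
a=r.camera('wrist')[:,:,::-1]; b=r.camera('side')[:,:,::-1]
cv2.imwrite("pics/w4.png",cv2.resize(a[80:300,130:380],None,fx=2.7,fy=2.7,interpolation=2))
cv2.imwrite("pics/s4.png",cv2.resize(b[50:220,170:310],None,fx=3.5,fy=3.5,interpolation=2))
E
```

```text
3.6 [0.5899 0.135  0.2547] [ 0.138  -0.2617  0.1048] [-0.2136  0.0268  0.0229] 0.021927464062198643
```

View pics/w4.png

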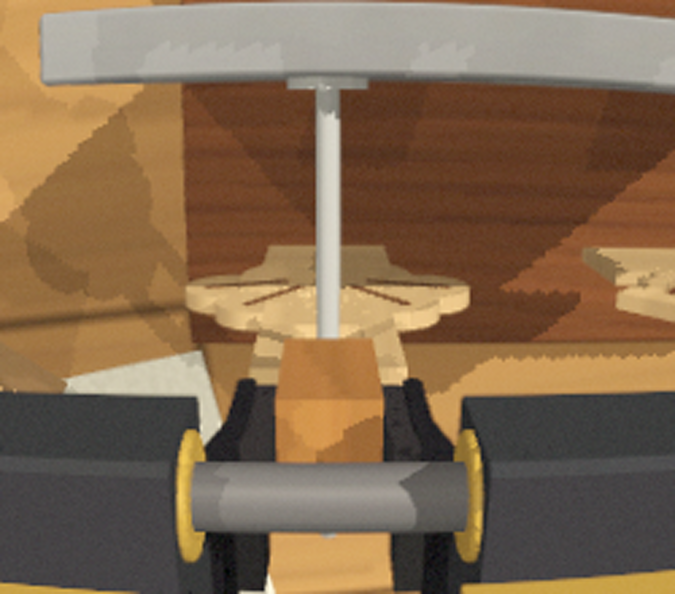

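View pics/s4.png

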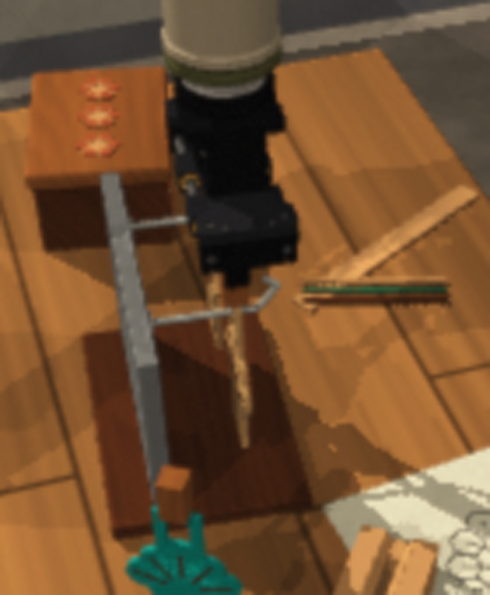

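drive_tool --pt "0.1 0 0 0" --pt "0.15 0 -0.2 0" --pt "0.2 0 -0.4 0" --pt "0.2 0 -0.6 0" --pt "0.25 0 -0.8 0" --pt "0.3 0 -1.0 0" --pt "0.3 0 -1.2 0" --pt "0.3 0 -1.2 0"

```text
time: 4.37
ee_pos: [0.5776, 0.1365, 0.2514]
eef_rot: [0.036, 0.706, -0.036, 0.706]
ft_force: [0.7, -0.8, 3.3]
width: 0.0221
```

```bash
cat > look.py <<'E'
import sys
from h import *
import cv2
np.set_printoptions(precision=4,suppress=True)
k=sys.argv[1]
s,p,M=st(); print(s['time'],p,s['ft_force'],s['torque'],s['width'])
a=r.camera('wrist')[:,:,::-1]; b=r.camera('side')[:,:,::-1]
w=cv2.resize(a[80:300,150:360],None,fx=1.9,fy=1.9,interpolation=2)
q=cv2.resize(b[90:190,190:280],None,fx=4.18,fy=4.18,interpolation=2)
h=min(len(w),len(q)); cv2.imwrite(f"pics/c{k}.png",np.hstack([w[:h],q[:h]]))
E
python3 look.py 5
```

```text
4.3667 [0.5776 0.1365 0.2514] [ 0.7063 -0.8497  3.3363] [-0.4438 -0.1656 -0.0886] 0.022092786989994232
```

View pics/c5.png

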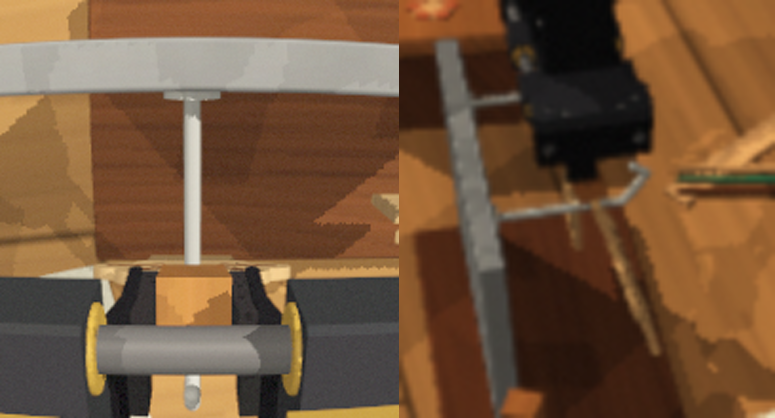

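```bash
cat >> h.py <<'E'
O2=np.array([.5245,.2115]); EX=np.array([.9947,-.1028]);EY=np.array([.1028,.9947])
def sidexz(px,ys):
    o,d=ray('side',px); n=np.array([*EY,0]); t=(ys-(o[:2]-O2)@EY)/(d@n); q=o+d*t
    return 1000*(q[:2]-O2)@EX,1000*q[2]
E
python3 - <<'E'
from h import *
C=lambda x,y:(190+(x-399)/4.18,90+y/4.18)
print("foot",sidexz(C(657,353),-.095))
S=lambda x,y:(170+x/3.5,50+y/3.5)
print("foot before",sidexz(S(245,445),-.095))
print('tip',sidexz(C(637,165),-.07),'bend',sidexz(C(623,203),-.07),'out',sidexz(C(648,173),-.07))
p=np.array([.5776,.1365]);print('tcp x',(p-O2)@EX*1000,(p-O2)@EY*1000)
E
```

```text
foot (np.float64(111.6563611199767), np.float64(57.86152927497745))
foot before (np.float64(72.48258057092582), np.float64(53.68879869721965))
tip (np.float64(103.59859456865856), np.float64(225.0656356760382)) bend (np.float64(92.63250689259706), np.float64(192.13799627549565)) out (np.float64(111.49501601842394), np.float64(216.53280678515452))
tcp x 60.52857000000004 -69.14381999999998
```

drive_tool --pt "0.1 0 -0.2 0" --pt "0.15 0 -0.4 0" --pt "0.25 0 -0.6 0" --pt "0.35 0 -0.8 0" --pt "0.4 0 -1.0 0" --pt "0.5 0 -1.2 0" --pt "0.6 0 -1.4 0" --pt "0.6 0 -1.4 0"

```text
time: 5.13
ee_pos: [0.5635, 0.1381, 0.2452]
eef_rot: [0.036, 0.706, -0.036, 0.706]
ft_force: [2.0, -1.6, 1.5]
width: 0.0216
```

```bash
python3 look.py 6
```

```text
5.1333 [0.5635 0.1381 0.2452] [ 1.9909 -1.6077  1.4636] [-0.2687 -0.112  -0.0075] 0.021601108811664757
```

View pics/c6.png

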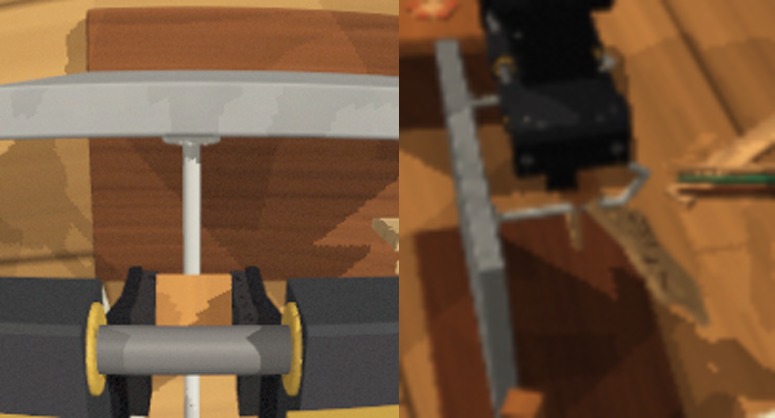

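```bash
python3 - <<'E'
from h import *
C=lambda x,y:(190+(x-399)/4.18,90+y/4.18)
print("foot",sidexz(C(704,323),-.095), "fan near upper", sidexz(C(600,212),-.12), "near step",sidexz(C(655,292),-.12))
p=np.array([.5635,.1381]);print('tcp x',(p-O2)@EX*1000,(p-O2)@EY*1000)
E
```

```text
foot (np.float64(149.04897966259696), np.float64(82.9090667357274)) fan near upper (np.float64(67.8449000301344), np.float64(229.13444959153472)) near step (np.float64(105.66086068294166), np.float64(146.9368680414479))
tcp x 46.33882000000004 -69.00177999999998
```

```bash
cat > path.py <<'E'
import numpy as np
th=np.radians(34)
n=np.array([np.cos(th),np.sin(th)]);t=np.array([-np.sin(th),np.cos(th)])
P=np.array([(40,195),(95,195),(113,217),(103,225)],float)
pts=np.vstack([P[i]+(P[i+1]-P[i])*np.linspace(0,1,300)[:,None] for i in range(3)])
a=np.linspace(0,2*np.pi,24,endpoint=False)
pts=(pts[:,None]+3*np.stack([np.cos(a),np.sin(a)],1)).reshape(-1,2)
S=pts@n;T=pts@t
for s in range(165,240,4):
    m=abs(S-s)<3
    if not m.any(): print(s,'free');continue
    lo=T[m].max()-13.5; hi=T[m].min()+13.5
    # stub: occupies n in s+-11, t from tc+23.5..63.5
    ms=abs(S-s)<11; hs=(99 if not ms.any() else T[ms].max()-23.5)
    tc=(lo+hi)/2; c=s*n+tc*t; g=c+43.5*t
    print(s,'tc',round(lo,1),round(hi,1),'stub needs tc>',round(hs,1),'hole',c.round(1),'grip',g.round(1))
E
python3 path.py
```

```text
165 tc 116.0 131.8 stub needs tc> 111.4 hole [ 67.5 195. ] grip [ 43.2 231.1]
169 tc 113.3 129.1 stub needs tc> 108.7 hole [ 72.3 195. ] grip [ 48. 231.]
173 tc 110.6 126.4 stub needs tc> 106.0 hole [ 77.1 195. ] grip [ 52.8 231.1]
177 tc 107.9 123.8 stub needs tc> 103.3 hole [ 82. 195.] grip [ 57.6 231.1]
181 tc 105.2 121.0 stub needs tc> 100.6 hole [ 86.8 195. ] grip [ 62.5 231.1]
185 tc 102.6 119.0 stub needs tc> 97.9 hole [ 91.4 195.3] grip [ 67.1 231.4]
189 tc 99.8 119.0 stub needs tc> 95.2 hole [ 95.5 196.4] grip [ 71.2 232.5]
193 tc 100.6 119.6 stub needs tc> 93.0 hole [ 98.4 199.2] grip [ 74.1 235.3]
197 tc 101.8 120.8 stub needs tc> 94.2 hole [101.1 202.4] grip [ 76.8 238.5]
201 tc 103.0 122.0 stub needs tc> 108.4 hole [103.7 205.7] grip [ 79.4 241.7]
205 tc 104.2 123.2 stub needs tc> 108.4 hole [106.4 208.9] grip [ 82. 245.]
209 tc 118.4 124.4 stub needs tc> 108.4 hole [105.4 217.5] grip [ 81.1 253.6]
213 tc 118.4 125.6 stub needs tc> 108.4 hole [108.4 220.3] grip [ 84.  256.3]
217 tc 116.4 126.8 stub needs tc> 108.4 hole [111.9 222.2] grip [ 87.6 258.2]
221 tc 103.0 130.0 stub needs tc> 108.4 hole [118.1 220.2] grip [ 93.7 256.2]
225 free
229 free
233 free
237 free
```

drive_tool --pt "0 0 0 0" --pt "0 0 0 0" --pt "0 0 0 0" --pt "-0.2 0 0 0" --pt "-0.4 0 0 0" --pt "-0.65 0 0 0" --pt "-0.65 0 0 0" --pt "-0.65 0 0 0" --grip 255 --force 40

```text
time: 5.9
ee_pos: [0.564, 0.1381, 0.2521]
eef_rot: [0.037, 0.706, -0.036, 0.706]
ft_force: [-0.2, 0.3, -1.9]
width: 0.0214
```

```bash
python3 look.py 7
```

```text
5.9 [0.564  0.1381 0.2521] [-0.2207  0.3255 -1.852 ] [-0.0547  0.1283 -0.0179] 0.021367551971217785
```

View pics/c7.png

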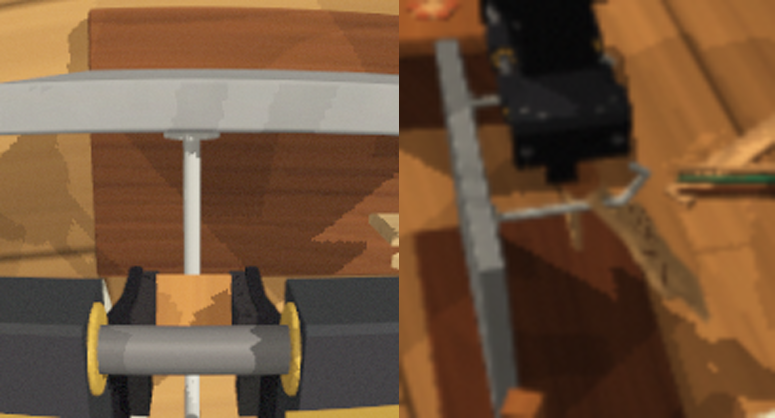

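drive_tool --pt "0 0 0.4 0" --pt "0 0 0.8 0" --pt "0 0 1.2 0" --pt "-0.05 0 1.6 0" --pt "-0.25 0 1.8 0" --pt "-0.5 0 1.9 0" --pt "-0.85 0 2.15 0" --pt "-1.2 0 2.4 0" --pt "-1.2 0 2.4 0" --pt "-1.2 0 2.4 0"

```text
time: 6.83
ee_pos: [0.5881, 0.1355, 0.2644]
eef_rot: [0.037, 0.706, -0.036, 0.706]
ft_force: [-0.0, 0.5, -2.3]
width: 0.022
```

```bash
python3 look.py 8; python3 - <<'E'
from h import *
C=lambda x,y:(190+(x-399)/4.18,90+y/4.18)
print("foot",sidexz(C(707,317),-.095))
E
```

```text
6.8333 [0.5881 0.1355 0.2644] [-0.0483  0.5227 -2.2512] [ 0.0278  0.1156 -0.016 ] 0.02199965128331885
foot (np.float64(151.33278042186492), np.float64(88.88502539029241))
```

View pics/c8.png

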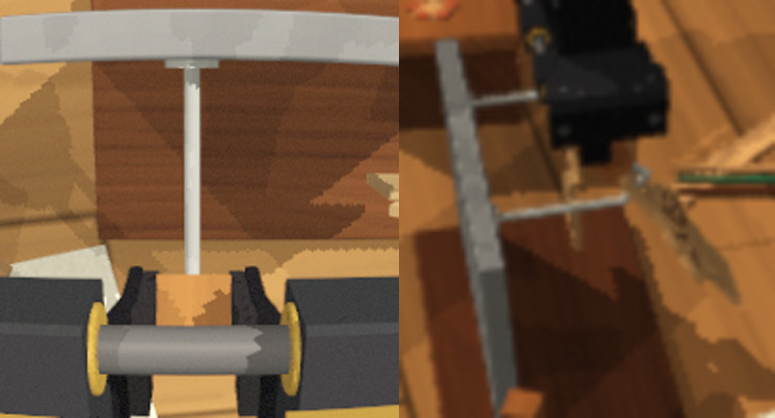

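```bash
python3 - <<'E'
from h import *
C=lambda x,y:(190+(x-399)/4.18,90+y/4.18)
f=np.array(sidexz(C(739,301),-.095));print("foot",f)
for d in (32,34,36): th=np.radians(d); print(d,f+131.5*np.array([-np.sin(th),np.cos(th)]))
p=np.array([.5881,.1355]);print('tcp x',(p-O2)@EX*1000,(p-O2)@EY*1000)
E
```

```text
foot [176.36949734 100.84095852]
32 [106.68511409 212.35928317]
34 [102.83563053 209.85939932]
36 [ 99.07573666 207.22669329]
tcp x 71.07571999999998 -69.05912
```

drive_tool --pt "-0.15 0 0.15 0" --pt "-0.3 0 0.27 0" --pt "-0.5 0 0.35 0" --pt "-0.73 0 0.46 0" --pt "-0.88 0 0.6 0" --pt "-1.03 0 0.74 0" --pt "-1.03 0 0.74 0" --pt "-1.03 0 0.74 0"

```text
time: 7.6
ee_pos: [0.5952, 0.1348, 0.2749]
eef_rot: [0.037, 0.706, -0.036, 0.706]
ft_force: [-6.0, -0.3, -3.4]
width: 0.0219
```

```bash
python3 look.py 9
```

```text
7.6 [0.5952 0.1348 0.2749] [-5.9956 -0.3285 -3.3521] [ 0.0691  1.7232 -0.0242] 0.021851500282295655
```

View pics/c9.png

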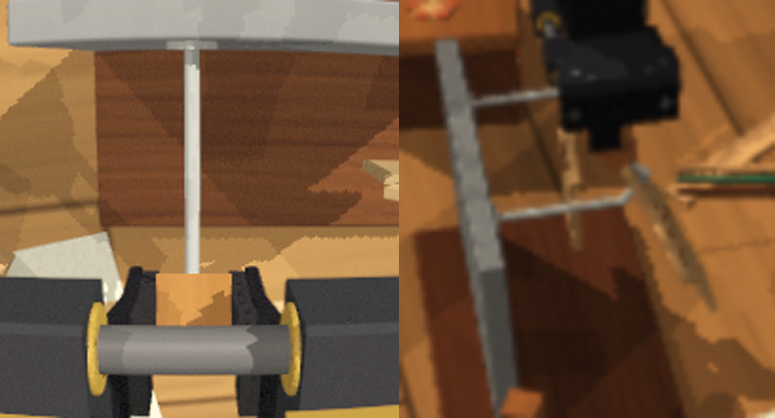

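```bash
python3 - <<'E'
from h import *
C=lambda x,y:(190+(x-399)/4.18,90+y/4.18)
f=np.array(sidexz(C(713,306),-.095));print("foot",f)
p=np.array([.5952,.1348]);tx=(p-O2)@EX*1000; print('tcp x',tx)
for zz in (255,258,262): print(np.degrees(np.arctan2(f[0]-tx,zz-f[1])), np.hypot(f[0]-tx,zz-f[1]))
E
```

```text
foot [155.87440176  99.65504795]
tcp x 78.21005
26.562653952279558 173.67730324400142
26.126828592832 176.36574319980718
25.56602933675024 179.96564947465856
```

```bash
python3 - <<'E'
from h import *
import cv2
b=r.camera('side')[:,:,::-1]
c=b[112:172,225:275]
cv2.imwrite("pics/s10.png",cv2.resize(c,None,fx=10,fy=10,interpolation=2))
E
```

```text
(no output)
```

View pics/s10.png

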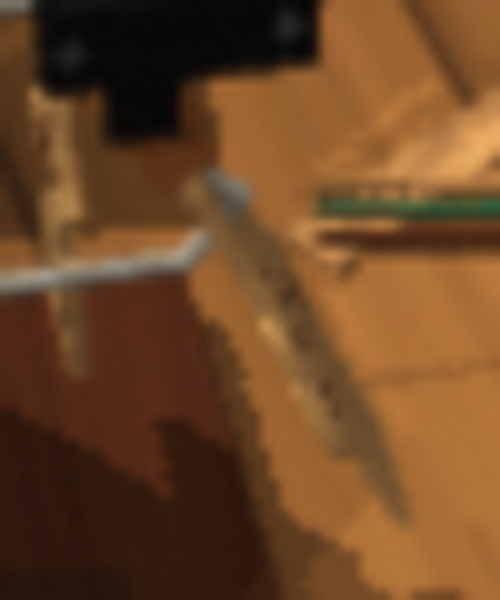

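```bash
python3 - <<'E'
from h import *
D=lambda x,y:(225+x/10,112+y/10)
print('necktop inner/outer',sidexz(D(185,187),-.09),sidexz(D(208,172),-.09))
print('foot',sidexz(D(408,522),-.095),sidexz(D(395,522),-.095))
print('tip?',sidexz(D(207,172),-.07),'out',sidexz(D(245,195),-.07))
E
```

```text
necktop inner/outer (np.float64(89.65226286689702), np.float64(238.36092293568655)) (np.float64(96.56218572223142), np.float64(242.69544098200325))
foot (np.float64(158.2198595887231), np.float64(94.78658591009881)) (np.float64(153.90909001302305), np.float64(95.65317900833503))
tip? (np.float64(99.87413680041637), np.float64(226.7101267070415)) out (np.float64(111.27784600214564), np.float64(216.14330994504837))
```

drive_tool --pt "0 0 -0.1 0" --pt "0 0 -0.2 0" --pt "0.15 0 -0.4 0" --pt "0.25 0 -0.6 0" --pt "0.35 0 -0.8 0" --pt "0.5 0 -1.0 0" --pt "0.6 0 -1.2 0" --pt "0.7 0 -1.4 0" --pt "0.7 0 -1.4 0" --grip 255 --force 10

```text
time: 8.5
ee_pos: [0.5808, 0.1363, 0.2671]
eef_rot: [0.036, 0.706, -0.036, 0.706]
ft_force: [-0.4, -0.1, -2.2]
width: 0.0216
```

```bash
cat > look2.py <<'E'
import sys
from h import *
import cv2
np.set_printoptions(precision=4,suppress=True)
s,p,M=st(); print(s['time'],p,s['ft_force'],s['torque'],s['width'],'tcp stand x',((p[:2]-O2)@EX*1000).round(1))
b=r.camera('side')[:,:,::-1]
c=b[112:172,225:275]
cv2.imwrite(f"pics/s{sys.argv[1]}.png",cv2.resize(c,None,fx=10,fy=10,interpolation=2))
E
cat > tilt.py <<'E'
import sys
from h import *
D=lambda x,y:(225+x/10,112+y/10)
v=list(map(float,sys.argv[1:]))
k=(np.array(sidexz(D(v[0],v[1]),-.09))); f=np.array(sidexz(D(v[2],v[3]),-.095))
u=k-f; L=np.linalg.norm(u); u/=L
print('necktop',k.round(1),'foot',f.round(1),'len(155)',L.round(1),'tilt',np.degrees(np.arctan2(-u[0],u[1])).round(1))
t=u; n=np.array([u[1],-u[0]]); h=(k+f)/2-t*0+ t*(131.5-77.5)
print('hole',h.round(1))
for nm,q in [('tip',(103,225)),('out',(113,217)),('bend',(95,195))]: d=np.array(q)-h; print(nm,'n',(d@n).round(1),'t',(d@t).round(1))
E
python3 look2.py 11
```

```text
8.5 [0.5808 0.1363 0.2671] [-0.3891 -0.088  -2.2328] [-0.0104  0.1092  0.0118] 0.021649681170186636 tcp stand x 63.8
```

View pics/s11.png

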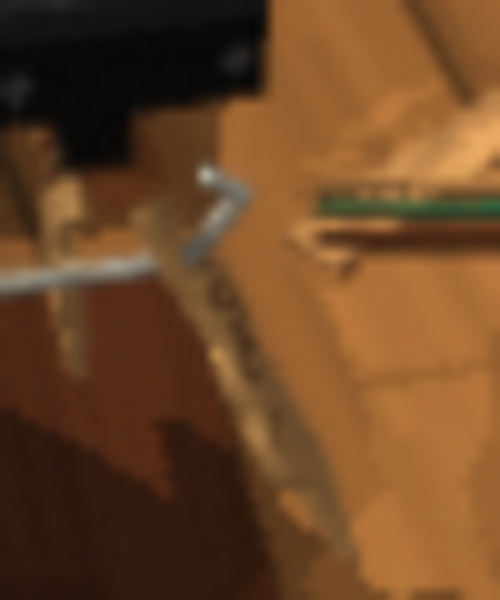

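```bash
python3 tilt.py 147 207 348 552; python3 tilt.py 196 180 402 522
```

```text
necktop [ 78.2 232.9] foot [138.5  85.4] len(155) 159.4 tilt 22.2
hole [ 87.9 209.1]
tip n 19.9 t 9.0
out n 26.2 t -2.2
bend n 1.2 t -15.8
necktop [ 93.  240.4] foot [156.2  95.2] len(155) 158.4 tilt 23.5
hole [103.  217.3]
tip n 3.1 t 7.1
out n 9.0 t -4.2
bend n -16.3 t -17.2
```

drive_tool --pt "0.4 0 0 0" --pt "0.8 0 0 0" --pt "1.2 0 0 0" --pt "1.5 0 0 0" --pt "1.7 0 0 0" --pt "1.8 0 0 0" --pt "1.8 0 0 0" --grip 255 --force 7

```text
time: 9.13
ee_pos: [0.5814, 0.1361, 0.2495]
eef_rot: [0.037, 0.706, -0.036, 0.706]
ft_force: [-1.6, -0.8, 0.6]
width: 0.0217
```

```bash
python3 look2.py 12
```

```text
9.1333 [0.5814 0.1361 0.2495] [-1.6471 -0.7842  0.591 ] [-0.038   0.2834  0.0838] 0.021651630193398365 tcp stand x 64.3
```

View pics/s12.png

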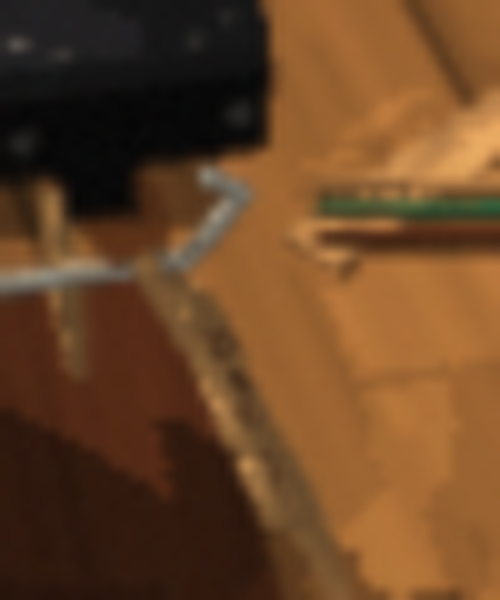

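drive_tool --pt "0.15 0 -0.15 0" --pt "0.25 0 -0.3 0" --pt "0.3 0 -0.5 0" --pt "0.4 0 -0.7 0" --pt "0.55 0 -0.9 0" --pt "0.7 0 -1.1 0" --pt "0.85 0 -1.3 0" --pt "0.85 0 -1.3 0" --grip 255 --force 6

```text
time: 9.85
ee_pos: [0.5679, 0.1376, 0.2405]
eef_rot: [0.036, 0.706, -0.036, 0.706]
ft_force: [-0.0, -0.9, 4.5]
width: 0.0219
```

```bash
python3 look2.py 13
```

```text
9.85 [0.5679 0.1376 0.2405] [-0.0458 -0.919   4.5367] [-0.1906 -0.0046 -0.0036] 0.021906415328747406 tcp stand x 50.7
```

View pics/s13.png

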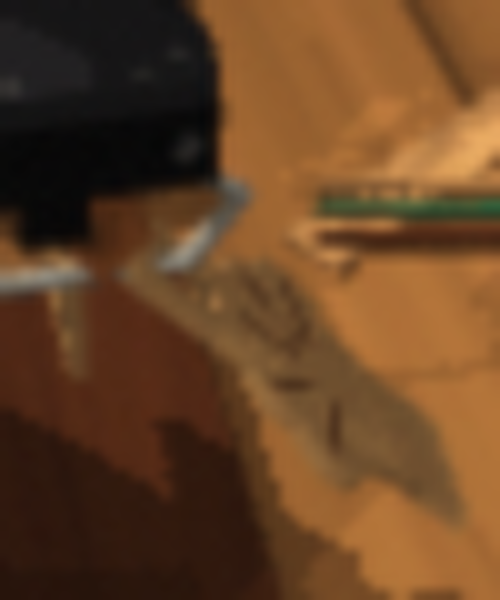

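```bash
python3 tilt.py 130 265 458 518
```

```text
necktop [ 72.4 212.2] foot [174.8  93.2] len(155) 156.9 tilt 40.7
hole [ 88.4 193.6]
tip n 31.5 t 14.3
out n 33.9 t 1.7
bend n 5.9 t -3.3
```

```bash
sed -i 's/radians(34)/radians(float(__import__("sys").argv[1]))/; s/range(165,240,4)/range(176,232,4)/' path.py; for a in 38 41; do python3 path.py $a; done
```

```text
176 tc 102.5 117.4 stub needs tc> 98.8 hole [ 71. 195.] grip [ 44.2 229.3]
180 tc 99.4 114.2 stub needs tc> 95.7 hole [ 76.1 195. ] grip [ 49.3 229.3]
184 tc 96.3 111.1 stub needs tc> 92.5 hole [ 81.2 195. ] grip [ 54.4 229.3]
188 tc 93.2 108.0 stub needs tc> 89.4 hole [ 86.2 195. ] grip [ 59.4 229.3]
192 tc 90.0 105.7 stub needs tc> 86.3 hole [ 91.  195.3] grip [ 64.3 229.6]
196 tc 86.9 105.7 stub needs tc> 83.2 hole [ 95.2 196.5] grip [ 68.4 230.8]
200 tc 86.6 106.1 stub needs tc> 80.0 hole [ 98.3 199. ] grip [ 71.5 233.3]
204 tc 87.5 107.0 stub needs tc> 79.3 hole [100.9 202.2] grip [ 74.1 236.5]
208 tc 88.4 107.9 stub needs tc> 93.2 hole [103.5 205.4] grip [ 76.7 239.7]
212 tc 89.3 108.8 stub needs tc> 93.4 hole [106.1 208.6] grip [ 79.3 242.8]
216 tc 103.2 109.7 stub needs tc> 93.4 hole [104.7 216.9] grip [ 77.9 251.1]
220 tc 103.4 110.6 stub needs tc> 93.4 hole [107.5 219.8] grip [ 80.7 254. ]
224 tc 102.8 111.5 stub needs tc> 93.4 hole [110.6 222.3] grip [ 83.8 256.6]
228 tc 90.9 113.1 stub needs tc> 93.4 hole [116.9 220.7] grip [ 90.1 255. ]
176 tc 98.3 112.4 stub needs tc> 9
[... 317 characters left out ...]
195. ] grip [ 56.3 227.8]
196 tc 81.0 95.5 stub needs tc> 78.0 hole [ 90.  195.2] grip [ 61.5 228. ]
200 tc 77.6 95.4 stub needs tc> 74.5 hole [ 94.2 196.5] grip [ 65.7 229.3]
204 tc 75.6 95.6 stub needs tc> 71.0 hole [ 97.8 198.4] grip [ 69.3 231.3]
208 tc 76.3 96.2 stub needs tc> 67.7 hole [100.4 201.6] grip [ 71.8 234.4]
212 tc 77.0 96.9 stub needs tc> 80.1 hole [102.9 204.7] grip [ 74.4 237.5]
216 tc 77.7 97.6 stub needs tc> 81.7 hole [105.5 207.9] grip [ 77.  240.7]
220 tc 90.1 98.3 stub needs tc> 81.7 hole [104.3 215.4] grip [ 75.7 248.2]
224 tc 91.7 99.0 stub needs tc> 81.7 hole [106.5 218.9] grip [ 78.  251.7]
228 tc 91.7 99.7 stub needs tc> 81.7 hole [109.3 221.8] grip [ 80.8 254.6]
```

drive_tool --pt "0 0 0 0" --pt "0 0 0 0" --pt "0 0 0 0" --pt "-0.3 0 0 0" --pt "-0.6 0 0.2 0" --pt "-0.7 0 0.5 0" --pt "-0.9 0 0.75 0" --pt "-1.2 0 1.0 0" --pt "-1.5 0 1.15 0" --pt "-1.8 0 1.27 0" --pt "-2.2 0 1.4 0" --pt "-2.2 0 1.4 0" --pt "-2.2 0 1.4 0" --grip 255 --force 50

```text
time: 10.98
ee_pos: [0.5825, 0.1361, 0.2631]
eef_rot: [0.037, 0.706, -0.036, 0.706]
ft_force: [-0.1, -0.2, -0.9]
width: 0.0212
```

```bash
python3 look2.py 14
```

```text
10.9833 [0.5825 0.1361 0.2631] [-0.0923 -0.2376 -0.89  ] [-0.0064  0.1311 -0.03  ] 0.021182743528141743 tcp stand x 65.4
```

View pics/s14.png

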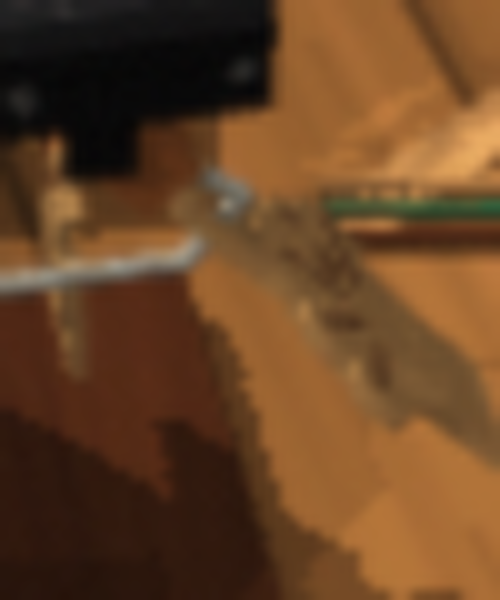

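```bash
python3 tilt.py 185 202 497 455;  python3 tilt.py 182 205 497 448
```

```text
necktop [ 89.5 232.9] foot [186.8 118.4] len(155) 150.2 tilt 40.4
hole [103.2 216.8]
tip n 5.2 t 6.4
out n 7.6 t -6.2
bend n -20.3 t -11.3
necktop [ 88.6 231.9] foot [186.7 121.5] len(155) 147.7 tilt 41.6
hole [101.8 217.1]
tip n 6.2 t 5.1
out n 8.4 t -7.5
bend n -19.7 t -12.0
```

drive_tool --pt "-0.1 0 -0.1 0" --pt "-0.2 0 -0.16 0" --pt "-0.3 0 -0.05 0" --pt "-0.46 0 0.13 0" --pt "-0.6 0 0.28 0" --pt "-0.74 0 0.43 0" --pt "-0.74 0 0.43 0"

```text
time: 11.62
ee_pos: [0.587, 0.1356, 0.2706]
eef_rot: [0.037, 0.706, -0.036, 0.706]
ft_force: [0.0, -0.5, -2.2]
width: 0.0216
```

```bash
python3 look2.py 15
```

```text
11.6167 [0.587  0.1356 0.2706] [ 0.0284 -0.4658 -2.2054] [ 0.0416  0.1076 -0.0018] 0.021633786415255853 tcp stand x 70.0
```

View pics/s15.png

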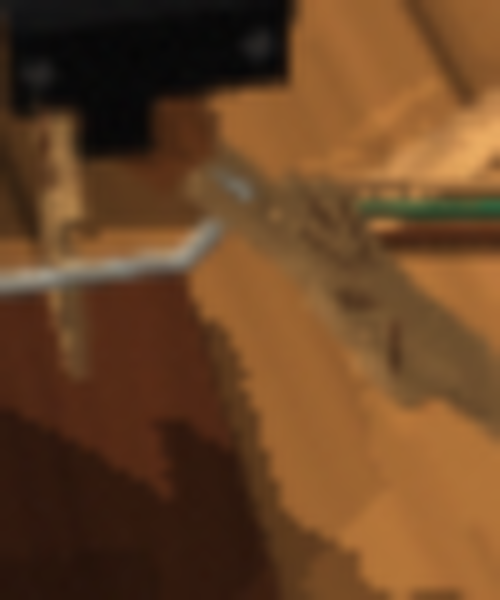

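drive_tool --pt "-0.13 0 0.15 0" --pt "-0.27 0 0.3 0" --pt "-0.4 0 0.45 0" --pt "-0.53 0 0.6 0" --pt "-0.66 0 0.75 0" --pt "-0.8 0 0.9 0" --pt "-0.8 0 0.9 0"

```text
time: 12.25
ee_pos: [0.5959, 0.1346, 0.2785]
eef_rot: [0.037, 0.706, -0.036, 0.706]
ft_force: [0.0, -0.6, -1.7]
width: 0.0214
```

```bash
python3 look2.py 16
```

```text
12.25 [0.5959 0.1346 0.2785] [ 0.0039 -0.5603 -1.6545] [ 0.0317  0.1471 -0.0313] 0.021447613676379016 tcp stand x 78.9
```

View pics/s16.png

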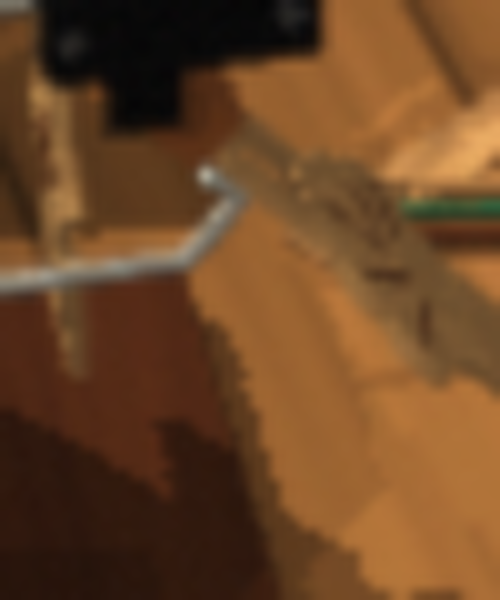

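drive_tool --pt "-0.2 0 0.25 0" --pt "-0.4 0 0.5 0" --pt "-0.7 0 0.8 0" --pt "-1.2 0 1.4 0" --pt "-1.8 0 2.1 0" --pt "-2.6 0 3.0 0" --pt "-3.5 0 4.0 0" --pt "-4 0 5.0 0" --pt "-4 0 5.5 0" --pt "-4 0 5.5 0"

```text
time: 13.13
ee_pos: [0.6512, 0.1286, 0.318]
eef_rot: [0.037, 0.706, -0.037, 0.706]
ft_force: [-0.2, 0.2, -1.2]
width: 0.0213
```

```bash
python3 look.py 17;  python3 - <<'E'
from h import *
import cv2
cv2.imwrite("pics/side17.png",r.camera('side')[:,:,::-1]);cv2.imwrite("pics/top17.png",r.camera('top')[:,:,::-1])
E
```

```text
13.1333 [0.6512 0.1286 0.318 ] [-0.1981  0.1684 -1.1803] [-0.0077  0.1445 -0.0347] 0.021295554487607844
```

View pics/side17.png

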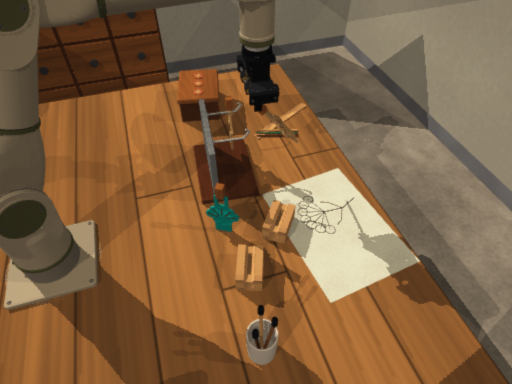

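View pics/top17.png

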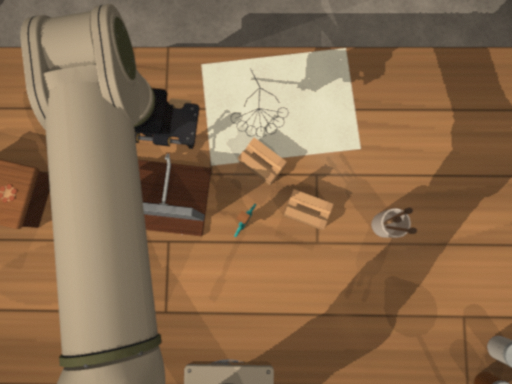

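drive_tool --pt "0 0 0 0" --pt "0 0 0 0" --pt "0 0 0 0" --pt "0 0 0 0" --pt "0 0 0 0" --pt "0 0 0 0" --grip 255 --force 4

```text
time: 13.83
ee_pos: [0.6502, 0.1291, 0.3183]
eef_rot: [0.037, 0.706, -0.036, 0.706]
ft_force: [0.3, -0.2, -1.8]
width: 0.0221
```

```bash
python3 - <<'E'
from h import *
import cv2
s,p,M=st();print(s['time'],p,s['ft_force'],s['torque'],s['width'])
a=r.camera('side')[:,:,::-1];b=r.camera('wrist')[:,:,::-1]
cv2.imwrite("pics/s18.png",np.hstack([cv2.resize(a[60:160,220:320],None,fx=4,fy=4,interpolation=2),cv2.resize(b[60:260,150:350],None,fx=2,fy=2)]))
E
```

```text
13.8333 [0.65022137 0.12907691 0.31830501] [ 0.29117345 -0.21222077 -1.76258038] [-0.03033873 -0.05944619 -0.00917343] 0.02214489872392855
```

View pics/s18.png

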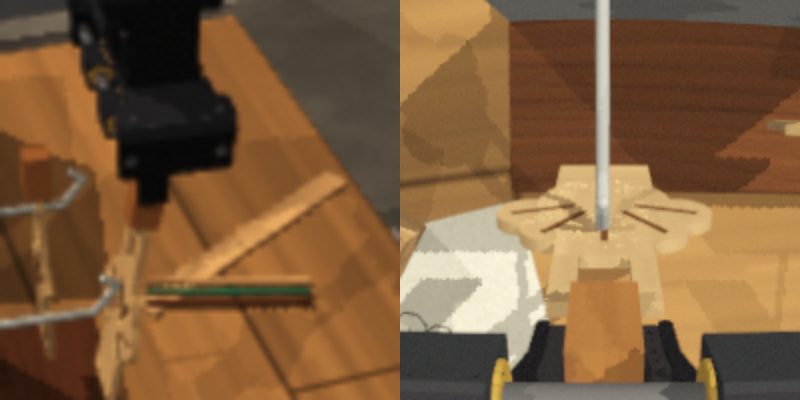

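```bash
python3 - <<'E'
from h import *
import cv2
np.set_printoptions(precision=4,suppress=True)
B=lambda x,y:(180+x/4.5,170+y/4.5)
c=[onz('side',B(*p),.055) for p in [(250,495),(262,335),(375,338),(370,500)]];print(np.array(c),np.mean(c,0))
a=r.camera('side')[:,:,::-1];b=r.camera('top')[:,:,::-1]
cv2.imwrite("pics/s19.png",np.hstack([cv2.resize(a[235:300,225:275],None,fx=8,fy=8,interpolation=2),cv2.resize(b[180:240,280:340],None,fx=6.5,fy=8.667,interpolation=2)]))
E
```

```text
[[ 0.4705 -0.2446  0.055 ]
 [ 0.5077 -0.1414  0.055 ]
 [ 0.5735 -0.1652  0.055 ]
 [ 0.5351 -0.2689  0.055 ]] [ 0.5217 -0.205   0.055 ]
```

View pics/s19.png

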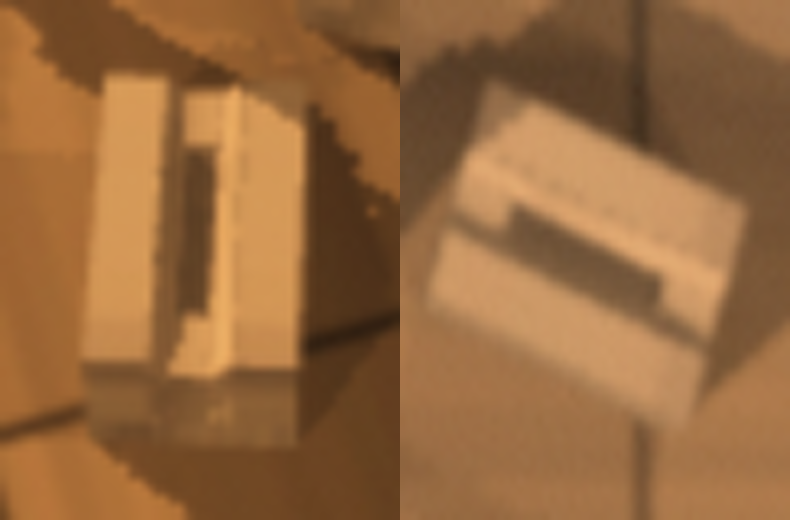

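```bash
python3 - <<'E'
from h import *
print(go([.521,-.204,.38],np.radians(70.4)))
E
```

```text
(array([ -6.18, -34.46,  -9.43]), np.float64(2.7376885918432263))
```

drive_tool --pt "0 0 0 0" --pt "-1 0 0 0" --pt "-3 -1 0 0" --pt "-5 -3 -0.5 0.2" --pt "-6.2 -5.5 -1.5 0.5" --pt "-6.2 -8 -2.2 0.7" --pt "-6.2 -11 -3 0.9" --pt "-6.2 -14 -3.8 1.1" --pt "-6.2 -17 -4.6 1.3" --pt "-6.2 -20 -5.5 1.6" --pt "-6.2 -23 -6.3 1.8" --pt "-6.2 -26 -7.1 2.1" --pt "-6.2 -29 -7.9 2.3" --pt "-6.2 -31.5 -8.6 2.5" --pt "-6.2 -33.5 -9.2 2.7" --pt "-6.2 -34.5 -9.4 2.74" --pt "-6.2 -34.5 -9.4 2.74" --pt "-6.2 -34.5 -9.4 2.74" --pt "-6.2 -34.5 -9.4 2.74" --grip 255 --force 25

```text
time: 15.62
ee_pos: [0.5222, -0.2024, 0.38]
eef_rot: [0.12, 0.697, -0.119, 0.697]
ft_force: [0.9, 0.7, -2.4]
width: 0.0211
```

```bash
python3 - <<'E'
from h import *
import cv2
s,p,M=st();print(s['time'],p,s['ft_force'],s['torque'],s['width'])
a=r.camera('side')[:,:,::-1];b=r.camera('wrist')[:,:,::-1]
cv2.imwrite("pics/s20.png",np.hstack([cv2.resize(a[150:300,190:320],None,fx=3,fy=3,interpolation=2),cv2.resize(b[60:285,140:350],None,fx=2,fy=2)]))
E
```

```text
15.6167 [ 0.52220026 -0.20242831  0.38001929] [ 0.91935618  0.6537545  -2.38800941] [-0.00698272 -0.04941657  0.04947483] 0.021067679441723147
```

View pics/s20.png

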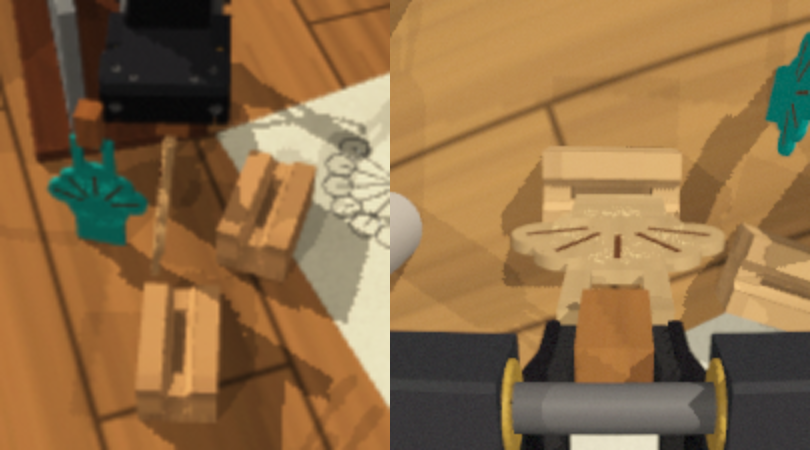

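```bash
cat > tl.py <<'E'
from h import *
import sys
def loc(px,yo):
    s,p,M=st(); o,d=ray('side',px); y=M[:,1]; P=p+y*yo; q=o+d*(((P-o)@y)/(d@y)); return 1000*(M.T@(q-p)), q
E
python3 - <<'E'
from tl import *
np.set_printoptions(precision=1,suppress=True)
D=lambda x,y:(190+x/3,150+y/3)
print(loc(D(157,272),-.025)); print(loc(D(160,232),-.025)); print(loc(D(168,140),-.02))
E
```

```text
(array([192.3, -25. , -15. ]), array([ 0.5, -0.2,  0.2]))
(array([139.2, -25. , -11.4]), array([ 0.5, -0.2,  0.2]))
(array([ 39.3, -20. ,  -3.7]), array([ 0.5, -0.2,  0.3]))
```

drive_tool --pt "0.5 0 0.4 0" --pt "2 -0.1 0.8 0" --pt "4 -0.1 1.2 0" --pt "6 -0.1 1.5 0" --pt "8 -0.1 1.5 0" --pt "9.5 -0.1 1.5 0" --pt "10.8 -0.1 1.5 0" --pt "11.5 -0.1 1.5 0" --pt "11.8 -0.1 1.5 0" --pt "11.8 -0.1 1.5 0" --pt "11.8 -0.1 1.5 0"

```text
time: 16.63
ee_pos: [0.5354, -0.2104, 0.2628]
eef_rot: [0.12, 0.697, -0.12, 0.697]
ft_force: [1.2, -0.2, -1.1]
width: 0.0217
```

```bash
cat > look3.py <<'E'
import sys
from h import *
import cv2
s,p,M=st();print(s['time'],p,s['ft_force'],s['torque'],s['width'],np.degrees(np.arctan2(M[1,1],M[0,1])))
a=r.camera('side')[:,:,::-1];b=r.camera('wrist')[:,:,::-1];c=r.camera('top')[:,:,::-1]
cv2.imwrite(f"pics/s{sys.argv[1]}.png",np.hstack([cv2.resize(a[190:300,210:290],None,fx=5,fy=5,interpolation=2),cv2.resize(b[60:280,140:340],None,fx=2,fy=2.5)]))
cv2.imwrite(f"pics/t{sys.argv[1]}.png",cv2.resize(c[150:250,240:360],None,fx=5,fy=5,interpolation=2))
E
python3 look3.py 21
```

```text
16.6333 [ 0.53539324 -0.2104146   0.26279107] [ 1.23372758 -0.20068811 -1.14822543] [ 0.00624645 -0.08958645  0.02205566] 0.02167815245461431 70.4008737445645
```

View pics/s21.png

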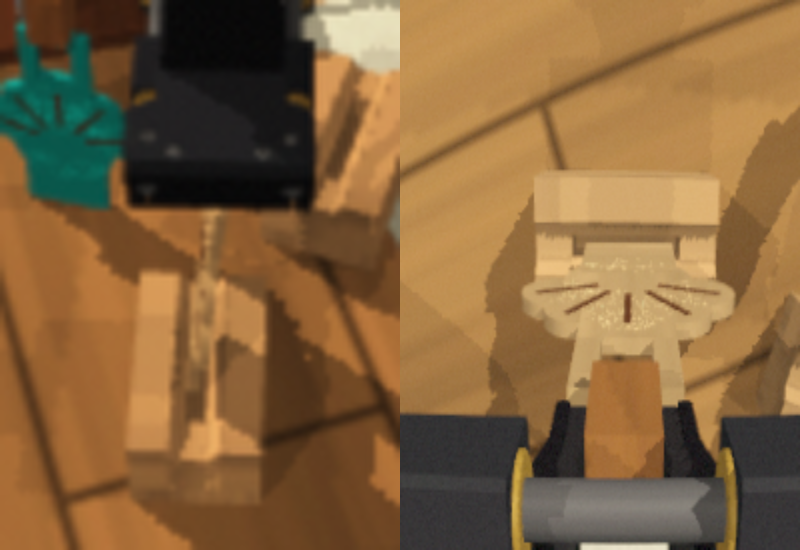

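View pics/t21.png

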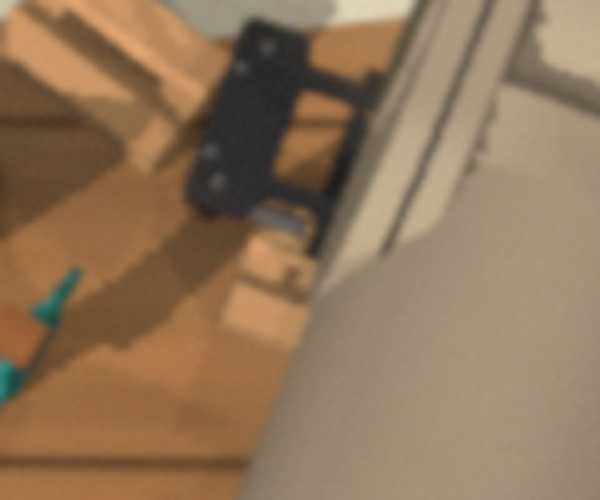

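```bash
python3 - <<'E'
from tl import *
np.set_printoptions(precision=4,suppress=True)
D=lambda x,y:(210+x/5,190+y/5)
l,q=loc(D(197,386),-.025); print(l,q)
c=np.array([.5217,-.205,0]); ey=np.array([np.cos(np.radians(70.4)),np.sin(np.radians(70.4))]); ex=np.array([ey[1],-ey[0]])
d=(q-c)[:2]; print('block frame x,y mm',1000*d@ex,1000*d@ey)
E
```

```text
[191.5007 -25.     -15.0092] [ 0.5131 -0.2291  0.0715]
block frame x,y mm -0.01762375747598167 -25.557248551217413
```

drive_tool --pt "0.5 0 0 0" --pt "1 0 0 0" --pt "1.5 0 0 0" --pt "2 0 0 0" --pt "2.5 0 0 0" --pt "3 0 0 0" --pt "3.5 0 0 0" --pt "4 0 0 0" --pt "4.5 0 0 0" --pt "4.8 0 0 0" --pt "4.8 0 0 0" --grip 255 --force 8

```text
time: 17.7
ee_pos: [0.5358, -0.2104, 0.2146]
eef_rot: [0.12, 0.696, -0.12, 0.697]
ft_force: [0.3, 1.7, 1.9]
width: 0.022
```

```bash
python3 look3.py 22
```

```text
17.7 [ 0.53578772 -0.21035052  0.21461197] [0.30593419 1.70199994 1.86508856] [ 0.20486979 -0.10457766  0.01373515] 0.02204695704170472 70.39953084218243
```

View pics/s22.png

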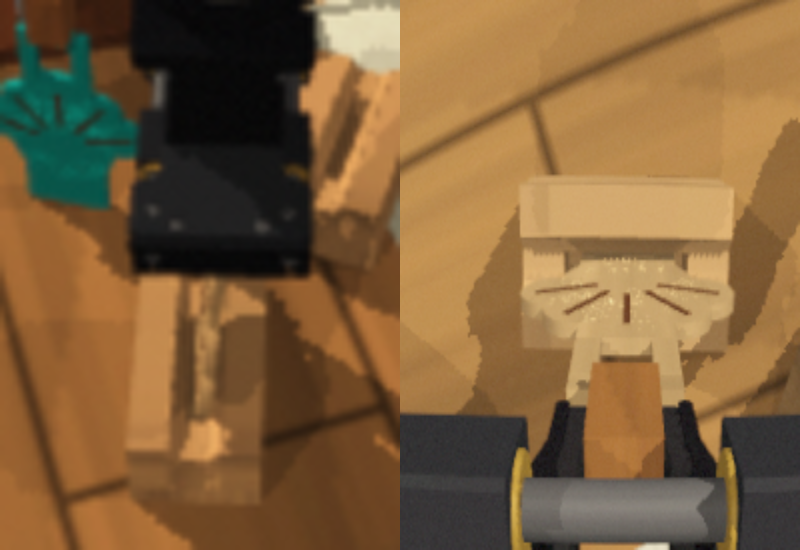

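drive_tool --pt "0 0.1 0 0" --pt "0.2 0.15 0 0" --pt "0.4 0.15 0 0" --pt "0.6 0.15 0 0" --pt "0.8 0.15 0 0" --pt "0.9 0.15 0 0" --pt "0.9 0.15 0 0"

```text
time: 18.43
ee_pos: [0.5369, -0.2092, 0.2068]
eef_rot: [0.12, 0.695, -0.12, 0.698]
ft_force: [1.6, 1.0, 10.1]
width: 0.0221
```

```bash
python3 look3.py 23; python3 - <<'E'
from h import *
import cv2
b=r.camera('wrist')[:,:,::-1]
cv2.imwrite("pics/w23.png",cv2.resize(b[120:260,180:330],None,fx=4,fy=4,interpolation=2))
E
```

```text
18.4333 [ 0.53688953 -0.20921988  0.20682097] [ 1.56813553  0.98760676 10.1216738 ] [ 0.22264122 -0.35511529 -0.03605752] 0.022078199378993107 70.40227455235231
```

View pics/s23.png

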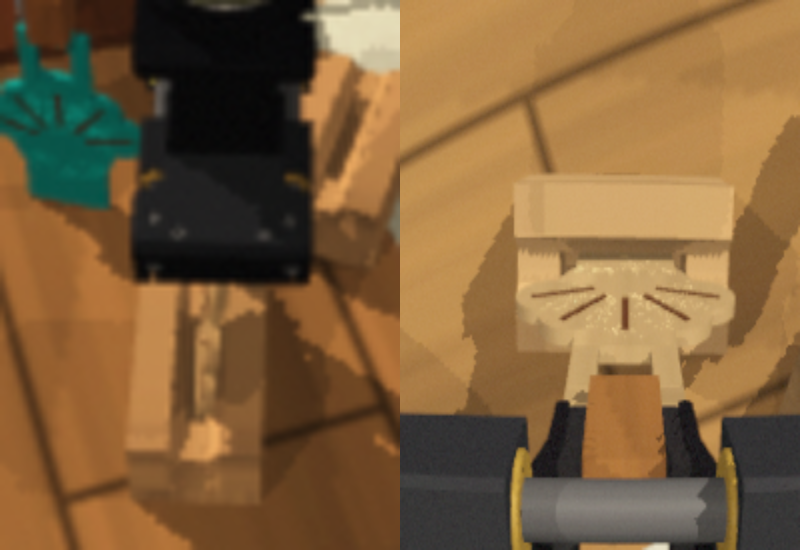

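View pics/w23.png

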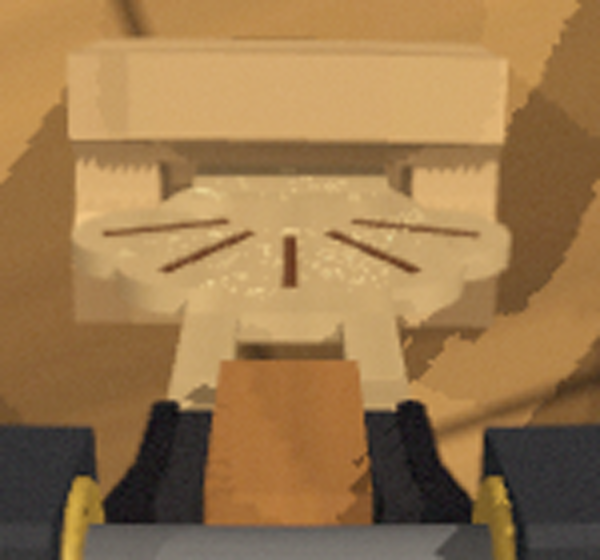

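drive_tool --pt "-0.2 0 -0.2 0" --pt "-0.2 0 -0.5 0" --pt "-0.2 0 -0.8 0" --pt "0 0 -1.0 0" --pt "0.1 0.1 -1.0 0" --pt "0.2 -0.1 -1.0 0" --pt "0.3 0 -1.0 0" --pt "0.3 0 -1.0 0" --pt "0.3 0 -1.0 0" --grip 255 --force 5

```text
time: 19.38
ee_pos: [0.5262, -0.2058, 0.2028]
eef_rot: [0.12, 0.696, -0.12, 0.697]
ft_force: [0.7, -0.1, 6.8]
width: 0.0219
```

```bash
python3 look3.py 24; python3 - <<'E'
from h import *
import cv2
b=r.camera('wrist')[:,:,::-1]
cv2.imwrite("pics/w24.png",cv2.resize(b[120:260,180:330],None,fx=4,fy=4,interpolation=2))
E
```

```text
19.3833 [ 0.52624296 -0.20577534  0.20277708] [ 0.65015803 -0.08870003  6.79514269] [ 0.05019705 -0.17167203 -0.02254205] 0.02187899402913558 70.3830200373682
```

View pics/w24.png

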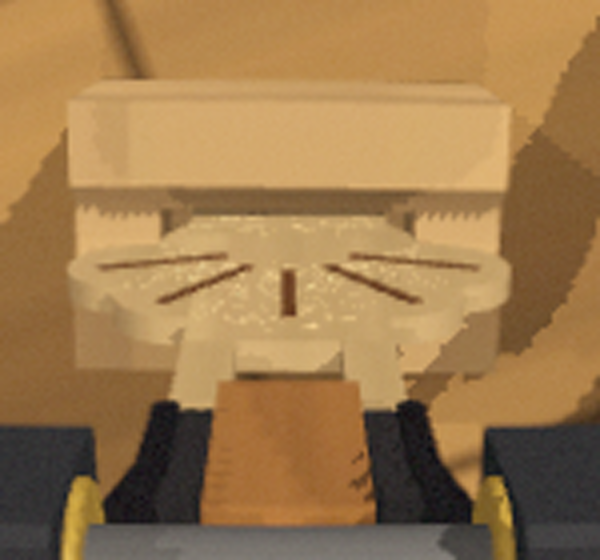

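View pics/s24.png

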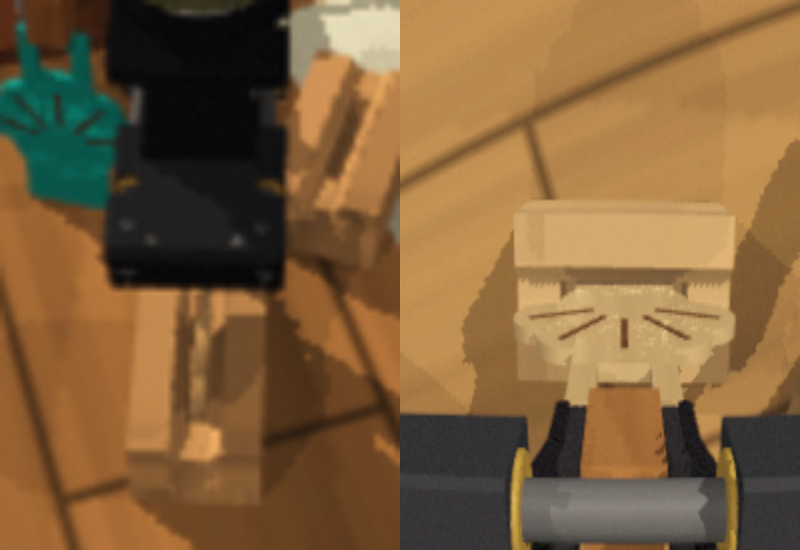

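drive_tool --pt "0 0 0 0" --pt "0 0 0 0" --pt "0 0 0 0" --pt "0 0 0 0" --pt "0 0 0 0" --grip 120 --force 5

```text
time: 20.0
ee_pos: [0.5259, -0.2056, 0.2019]
eef_rot: [0.12, 0.697, -0.12, 0.697]
ft_force: [0.1, 0.4, 0.6]
width: 0.0434
```

drive_tool --pt "-1 0 0 0" --pt "-3 0 0 0" --pt "-6 0 0 0" --pt "-9 0 0 0" --pt "-12 0 0 0" --pt "-14 0 0 0" --pt "-15 0 0 0" --pt "-15 0 0 0" --pt "-15 0 0 0"

```text
time: 20.75
ee_pos: [0.526, -0.2056, 0.3517]
eef_rot: [0.12, 0.697, -0.12, 0.697]
ft_force: [0.8, -0.1, -0.2]
width: 0.0463
```

```bash
python3 look3.py 25; python3 - <<'E'
from h import *
import cv2
b=r.camera('wrist')[:,:,::-1]; cv2.imwrite("pics/w25.png",b)
E
```

```text
20.75 [ 0.5260324  -0.20562355  0.35169799] [ 0.83810864 -0.05910482 -0.24289569] [ 0.00827017  0.02074634 -0.01834692] 0.04625450321487145 70.38901581868576
```

View pics/s25.png

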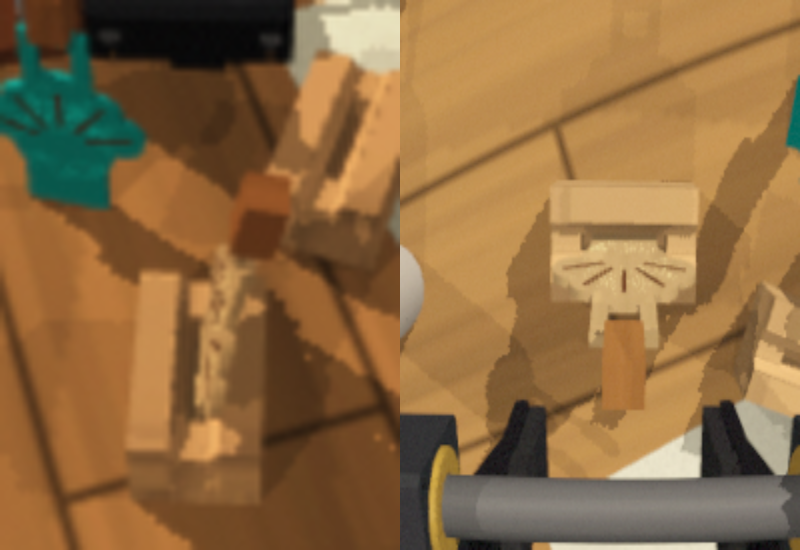

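View pics/t25.png

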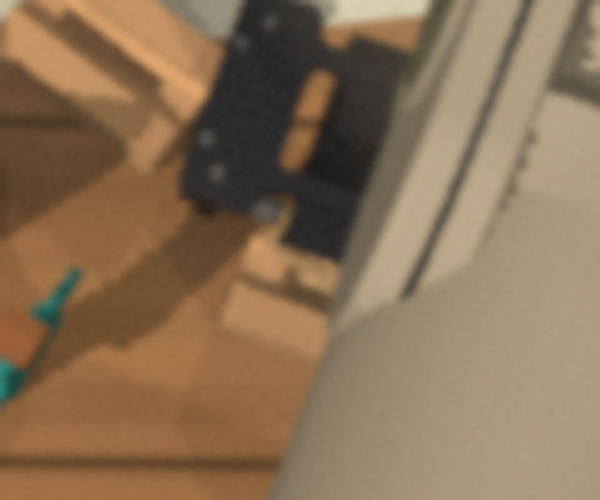

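drive_tool --pt "-2 0 0 0" --pt "-4 2 0 0" --pt "-4 5 0 0" --pt "-4 9 0 0" --pt "-4 13 0 0" --pt "-4 17 0 0" --pt "-4 21 0 0" --pt "-4 25 0 0" --pt "-4 25 0 0" --pt "-4 25 0 0"

```text
time: 21.78
ee_pos: [0.6102, 0.0329, 0.3903]
eef_rot: [0.118, 0.698, -0.119, 0.696]
ft_force: [0.5, -0.4, -0.6]
width: 0.0458
```

```bash
python3 look3.py 26; python3 - <<'E'
from h import *
import cv2
cv2.imwrite("pics/side26.png",r.camera('side')[:,:,::-1])
E
```

```text
21.7833 [0.61015676 0.03288851 0.39030391] [ 0.54235627 -0.40866927 -0.60067772] [-0.08762646  0.01316455  0.00601368] 0.04578204718889027 70.66871525041381
```

View pics/s26.png

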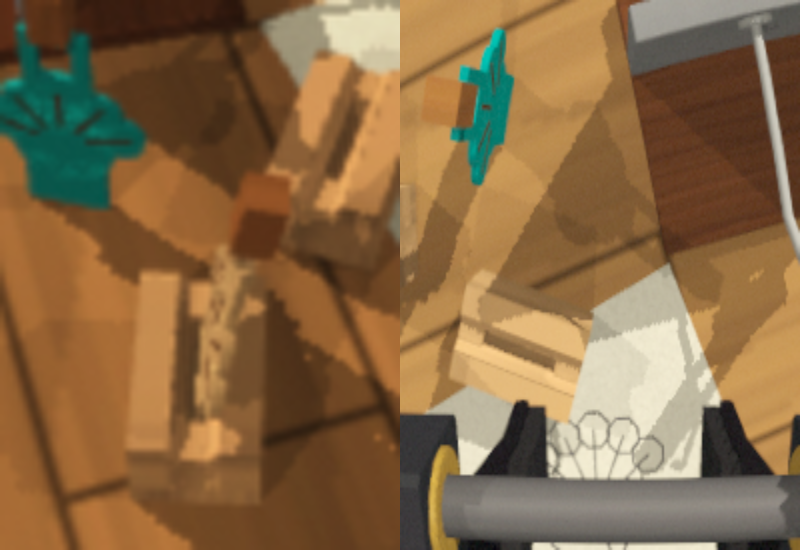

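View pics/t26.png

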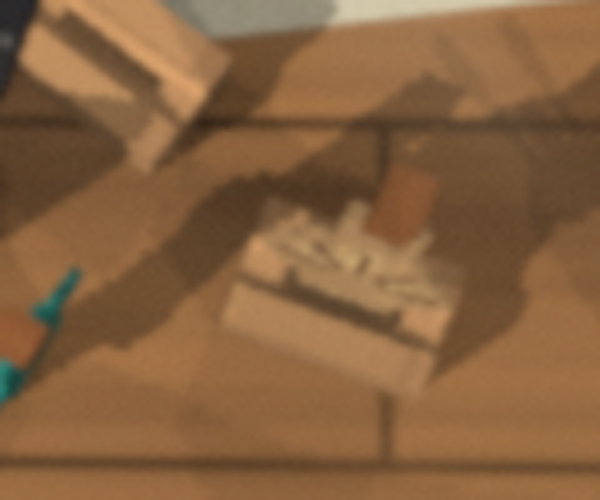

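View pics/side26.png

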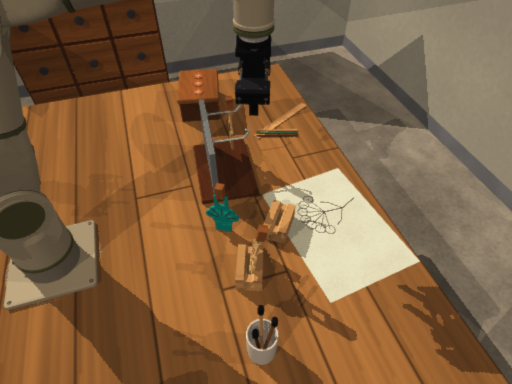

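```bash
python3 - <<'E'
from h import *
import cv2
a=r.camera('side')[:,:,::-1];c=r.camera('top')[:,:,::-1]
f=lambda i:cv2.convertScaleAbs(i,alpha=1.5)
cv2.imwrite("pics/z27.png",np.hstack([cv2.resize(f(a[222:262,248:274]),None,fx=14,fy=14,interpolation=2),cv2.resize(f(c[178:218,304:334]),None,fx=14,fy=14,interpolation=2)]))
E
```

```text
(no output)
```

View pics/z27.png

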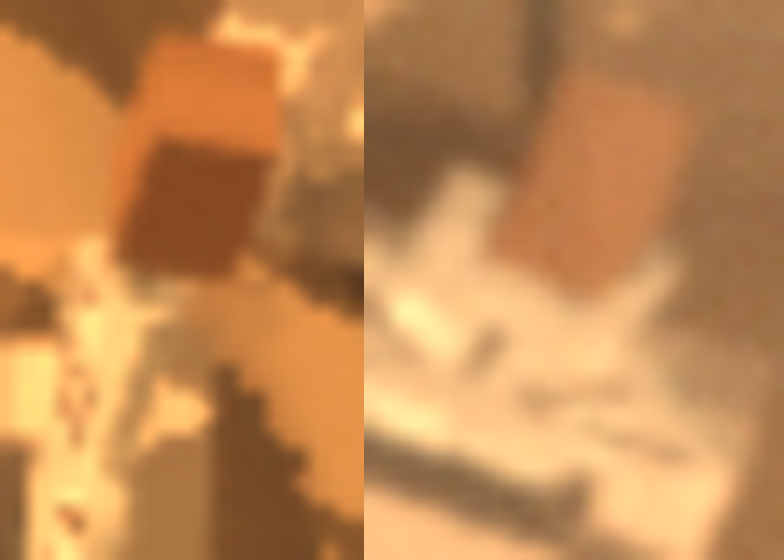

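```bash
python3 - <<'E'
from h import *
np.set_printoptions(precision=4,suppress=True)
S=lambda x,y:(248+x/14,222+y/14); T=lambda x,y:(304+(x-364)/14,178+y/14)
p,e=tri([ray('side',S(216,95)),ray('top',T(600,150))]);print(p,e)
c=np.array([.5217,-.205]);ey=np.array([np.cos(np.radians(70.4)),np.sin(np.radians(70.4))]); ex=np.array([ey[1],-ey[0]])
print('block frame',1000*(p[:2]-c)@ex,1000*(p[:2]-c)@ey)
# side-only, assuming y block=0 plane
def blk(px,yb):
    o,d=ray('side',px); n=np.array([*ey,0]); t=(yb-(o[:2]-c)@ey)/(d@n); q=o+d*t; return 1000*(q[:2]-c)@ex,1000*q[2]
print('top centre',blk(S(216,95),0),'near top edge',blk(S(215,146),-.011),'near bottom edge',blk(S(180,272),-.011))
E
```

```text
[ 0.5543 -0.2159  0.2053] [np.float64(0.3), np.float64(0.3)]
block frame 34.337571144243 0.705075921740864
top centre (np.float64(34.01600775943724), np.float64(206.08499681000237)) near top edge (np.float64(33.97838854597516), np.float64(206.64243156551788)) near bottom edge (np.float64(28.497376777632592), np.float64(169.191289555656))
```

```bash
python3 - <<'E'
from h import *
import cv2
a=r.camera('side')[:,:,::-1];w=r.camera('wrist')[:,:,::-1]
cv2.imwrite("pics/z28.png",np.hstack([cv2.resize(a[80:180,180:280],None,fx=3.84,fy=3.84),w[:384,112:]]))
E
```

```text
(no output)
```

View pics/z28.png

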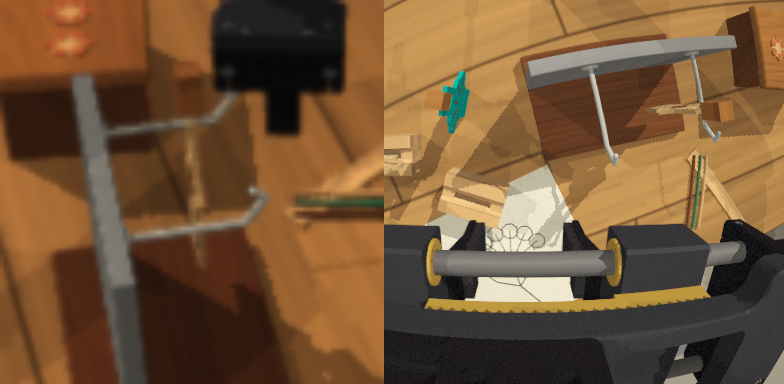

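The diamond still hangs on its own hook, at (190,150) in the side crop and (700,108) in the wrist view. The other hook is empty and the gripper is clear, so I'm handing in the job.

```bash
python3 -c "
from bench import r
print(r.close_job(), r.read_state()['time'])"
```

```text
the job is handed in; nothing more can be done
the job is handed in; nothing more can be done
```

The fan template is off its hook and standing in the groove of the right-hand block. I let go of it and handed the job in at about 22 s of the 56 s allowed.

**How it went:** The tool could not pitch. I gripped only the top of the stub, lightly, and pushed down and inward so that the hole's upper rim pivoted on the wire and the plate tilted.
- **First pass:** at about 34° the plate caught on the barb with about 6 N, which knocked it back to about 24°.
- **Second pass:** I re-tilted it to about 40° and raised it further, and the hole passed the barb with no measurable contact.
- **Placing:** I loosened the grip so it swung nearly upright, lowered it into the groove until it pressed on the floor with 7–10 N, and released it.

**Last checks, from the camera images:**

| Check | Measured | Limit |
|---|---|---|
| Stub top above the table | about 206 mm, so the foot is at about 14.6 mm (floor is 15 mm) | foot below 21 mm |
| Lean | 8° from the stub's edge, about 11° (0.19 rad) from the geometry | 0.3 rad |
| Foot from the groove's line | about 3 mm, inferred from the groove walls | 10 mm |
| Foot from the groove's middle | about 1 mm, inferred from the stub | 16 mm |

- The two lean estimates disagree by about 3°. Both are within the limit.
- I could not see the foot itself, because the block hides it. The foot height assumes it leans as far as the groove allows.
- In the last pictures the diamond still hangs on its hook and the jar is upright. The gripper was clear of everything.

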